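# Shim a dive watch in the case holder for crown tube work

## Robot

A 6-joint arm with a two-finger parallel gripper is mounted at the origin on the work surface. World frame = base frame: x ahead of the robot, y to its left, z up, the work surface at z = 0. Lengths are in m, angles in rad, forces in N, time in s.
With the tool pointing down it reaches from about 0.35 to 0.85 m from the base axis. Payload 8.1 kg.
Tool frame: the origin (TCP) lies midway between the tips of the shut fingers; the grasp point (between the pads) lies 19 mm behind it (robot.tcp_to_grasp is the distance from the TCP to the grasp point, in m); z points along the fingers, y is the direction in which the jaws open and shut (so a half turn about z gives the same grasp; the last joint's range is limited). The gripper opens to 93 mm and grips with 3 to 60 N. Pads are 15 mm wide; open, the fingers measure 128 mm over their backs; the gripper's body (75 mm by 188 mm) begins 65 mm behind the grasp point.
Start: joints at [1.265, 0.13, 1.488, -0, 1.523, -0.085], TCP at [0.131, 0.585, 0.219] pointing down, gripper open.
Joint ranges: [-2.96, 2.96], [-0.89, 2.26], [0.02, 2.5], [-1.34, 4.48], [0, 2.73], [-2.66, 2.66]. Speed limits (rad/s): [2.39, 2.39, 2.79, 3.14, 3.14, 3.14].

## Interface

Orientations are given as a rotation vector (axis times angle).
In Python, from plant import robot gives the robot as it stands.
- The arm moves only by the tool send_rows, never from a script. Its argument "series" is a list of rows, each an object of numbers: "wx", "wy", "wz": the turn, a rotation vector about the world's x, y, z in rad; "dx", "dy", "dz": the shift along the world's x, y, z in cm; "fingers": the closure in counts, from 0 (fully open) to 255 (shut). In form: [{"wx": .., "wy": .., "wz": .., "dx": .., "dy": .., "dz": .., "fingers": ..}, ...]. A call has 1 to 20 rows; each row shifts and turns the pose as measured when the row begins; what a row does not reach is not made up. A row lasts 1/12 s, in which the tool goes at most 41.7 mm and 7.16 degrees, less where a joint would pass 70% of its speed; a pose out of reach is approached as far as the arm can. A call is refused whole if a number of a shift passes 4.17 or a number of a turn 0.125, either way. A call with a gripper value outside its range is refused whole. The fingers move at their own pace and stop on an object; "newtons" is the grip in N (left out, the last holds). Time passes only in rows, so rows that do not move let the fingers close. It gives the time, the measured TCP pose, the force and the opening at its end, in the units of the state.
- robot.read_state(): the state, without advancing time (a new reading comes with each control period).
- robot.read_camera(name): name is "side" or "top"; returns the picture (400x640x3 uint8, red, green, blue); there is no depth.
- robot.camera_info(name): a dict with "intrinsics" (3x3 intrinsics, pixels), "extrinsics" (4x4, takes a point from world to camera coordinates). Camera axes: x right, y up, looking along -z (the intrinsics and any distortion apply to the point x, -y, -z); pixel columns grow to the right and rows downward; lengths in m; the calibration is good to about 2 mm. A picture is of the moment at which its call begins. camera_info takes no time and is no camera call.
- robot.close_job(): hands the job in, once; it reports no verdict.
The state is a dict: "t": time; "q": joint angles; "dq": joint speeds; "joint_torque": joint torques, N m; "tool_pos": TCP position; "orientation": TCP orientation; "force": force on the tool from outside, world axes, zero at the start; "wrist_torque": the same for the moment, N m; "opening": finger opening in m.
Only numpy, scipy, OpenCV 4.12 (cv2) and the standard library are available. Lean on these libraries where they do the work, as an engineer would, in place of code of your own. Each camera call takes 0.05 s, during which the arm holds its last target.

## Task

Lift the titanium dive watch out of its rest and set it down gently in the grey case holder, standing on the slot's floor with the crown up and the caseback towards the moving jaw (the one with the black knob), and let it go. Then take the brass shim with the teal handle from the wooden tool block and slide its blade straight down between the caseback and the moving jaw until it drags snugly on both of them; do not force it. Finish while still holding the shim at that depth, so that I can tighten the jaw, and leave the other things on the bench alone.

Things in the scene. Friction and masses are not known exactly. Their poses are not given: they have to be found in the camera images.
- watch: Titanium dive watch head, no strap, cushion case standing on its 9 o'clock flank in the rest. 13 mm thick (x), 40 mm wide, 53 over the lugs (y), 44 mm tall (z) plus crown; 95 g. Origin: centre of the flank it stands on. x points out of the dial, z to the crown. Bezel face at x = +6.5, flat caseback at x = -6.5 mm. Grip across the 13 mm from above, by its upper 15 mm (clear of the jaws).
- watch_dial (a point): Centre of the dial face, 22 mm above the flank it stands on.
- watch_crown (a point): Top of the crown (7 mm diameter, 5.5 mm long), 49.5 mm above the flank the watch stands on.
- rest: Dark slate slotted case rest, 64 x 72 mm, fixed to the bench. Origin: centre of its underside. Its slot runs along y: 16 mm wide (x -8 to +8 mm), floor 6 mm above the bench, walls to 20 mm. The watch stands in it with the dial towards the rest's +x.
- holder: Grey polymer case holder (small vice), fixed to the bench. Origin: on the bench, under the middle of the fixed jaw's face. x points from the moving jaw to the fixed jaw, y along the jaws, z up. Fixed jaw: face at x = 0, back at +20 mm. Jaw tops 41 mm above the bench, jaws 62 mm long (y -31 to +31). Base from x = -72 to +34 mm; the black knob reaches to x = -100 mm, 38 mm high.
- slot_floor (a point): Floor of the holder's slot at the fixed jaw's face, 14 mm above the bench; the slot is 27 mm deep. Both upper inner jaw edges carry a 2.5 mm 45 degree chamfer.
- jaw (a joint): Moving jaw of the holder (light grey, black knob), held by its screw: it cannot be pushed back. Slot width between the jaw faces = 16 mm + this value (m), so its face is at holder x = -(16 mm + value). With the watch against the fixed jaw 3.4 to 4.7 mm are left for the shim.
- jaw_face (a point): Middle of the moving jaw's face line, at the height of the jaw tops (41 mm above the bench).
- block: Wooden tool block, 50 mm (x) by 120 mm (y, from -32 to +88 mm), top 58 mm above the bench, fixed. Origin: on the bench under the centre of the shim's slot (slot 10 mm in x, 19 mm in y). Three small upright tools stand at its +y end, 58 to 76 mm from the origin, up to 103 mm above the bench.
- shim: Tapered brass shim, teal handle; hangs upright in the tool block's slot by the shoulder of its handle. Origin: at the blade's tip, in its flat face; z up to the handle, x out of the flat face, which is made to lie against the watch. Blade 14 mm wide (y), 52 mm long. Handle 52 to 94 mm above the tip, 12 mm thick (x -8.5 to +3.5 mm), 22 mm wide (y); grip it across the 12 mm. 45 g.
- shim_tip (a point): Tip of the blade, in its flat face; at the start 6 mm above the bench. Thickness 1.5 mm at the tip, growing evenly to 5.7 mm at 27 mm from the tip (0.156 mm per mm), then constant. It drags when the tip is 12 to 21 mm below the foot of the jaw's chamfer, and the drag then grows slowly (about 1 to 3 N per mm), no hard stop.
- tester_cup: Loose steel pressure tester cup, 72 mm in diameter, 55 mm high, a bystander. Origin: centre of its underside.
- crown_tool: Loose chrome crown tube tool, 80 mm long, 10 mm thick, lying on the bench, a bystander. Origin: near its middle, on the bench.
- loupe: Loose black eye loupe, 35 mm in diameter, 30 mm high, a bystander. Origin: centre of its underside.
- job_tray: Blue divided job tray, 120 x 90 x 22 mm, a bystander. Origin: centre of its underside.
- driver: Loose screwdriver with a black handle, 150 mm long, lying on the bench, a bystander. Origin: on its axis line, underside.
Things that resemble listed ones, but are neither listed nor needed, are in the scene too. What is shaped like the shim but pink is not meant.

How it is judged:
On the way, in this order (a step that is already met when the one before it is completed fails the run):
1. the watch stands in the holder's slot, crown up, caseback to the moving jaw, let go (z of watch in the frame of holder between 0.0125 and 0.0165 m and y of watch in the frame of holder between -0.012 and 0.012 m and x of watch_dial in the frame of holder between -0.007 and 0.003 m and angle between watch's own z axis and vertical below 0.14 rad and contact force between the fingers and watch below 0.05 N), for 0.3 s.
2. the shim's blade is between caseback and moving jaw and drags on both (z of shim_tip in the frame of holder below 0.034 m and contact force between shim and watch above 0.8 N and contact force between shim and jaw above 0.8 N), for 0.2 s.
At the end, for the whole second after the job is handed in: Watch upright (8 deg) on the slot floor, within 12 mm of mid-jaw, crown up, back to the moving jaw, untouched. Shim upright (8 deg), tip 7 mm or more below the jaw tops, 1 mm or more above the floor, pressing caseback and jaw over 0.8 N each, gripped and still, within 20 mm of mid-jaw (all of step 1 and all of step 2 and z of shim_tip in the frame of holder above 0.015 m and y of shim_tip in the frame of holder between -0.02 and 0.02 m and angle between shim's own z axis and vertical below 0.14 rad and contact force between the fingers and shim above 2 N and linear speed of each of shim, watch below 0.01 m/s); the arm keeps its last pose, push and grip.
It fails at once if the watch is dropped (falls freely from more than about 8 mm) (contact force between the fingers and watch below 0.05 N and linear speed of watch above 0.4 m/s).
It fails at once if the watch is tipped over (angle between watch's own z axis and vertical above 0.6 rad).
It fails at once if the shim is forced: it presses on the watch or the jaw with more than 40 N (contact force between shim and watch above 40 N or contact force between shim and jaw above 40 N).
It fails at once if a bystander is pushed more than 15 mm (distance of any of tester_cup, crown_tool, loupe, job_tray, driver from where it was at the start of the episode above 0.015 m).
It also fails if it takes over 72 s, if anything falls off the work surface, if the arm or the gripper's body presses on something with over 40 N, if the wrist force passes 120 N, or if a joint passes its speed limit or range.

## Working session

There is one attempt and no reset: what is moved stays moved. The work goes in short steps, Python scripts to look and compute and a tool call to move; the robot and the scene stay as the last step left them, time stands still between calls to the robot, and variables do not carry over. Pictures are saved under pics/ and viewed, and the job is handed in when it is done.

Besides the shell and the picture viewer there is one more tool, called after "Request:" by a JSON object that holds its "op" and its "data", one argument or row to a line. send_rows: Moves the arm, as the interface text tells. Its arguments: {"type":"object","properties":{"series":{"type":"array","items":{"type":"object","properties":{"wx":{"type":"number"},"wy":{"type":"number"},"wz":{"type":"number"},"dx":{"type":"number"},"dy":{"type":"number"},"dz":{"type":"number"},"fingers":{"type":"number"}}}},"newtons":{"type":"number"}},"required":["series"]}

```bash
ls; mkdir -p pics
python3 - <<'E'
from plant import robot
import cv2,numpy as np
np.set_printoptions(precision=5,suppress=True)
print(robot.read_state()); print(robot.tcp_to_grasp)
for n in("side","top"):
    print(n,robot.camera_info(n))
    im=robot.read_camera(n); cv2.imwrite(f"pics/{n}0.png",im[:,:,::-1])
E
```

```text
pics
{'t': 0.0, 'q': array([ 1.26461,  0.13118,  1.48924, -0.00001,  1.52299, -0.08537]), 'dq': array([-0.00104,  0.00089, -0.0012 ,  0.00011,  0.00061,  0.00168]), 'joint_torque': array([ -0.0005 , -55.98576, -49.17542,   0.07691,   0.0355 ,  -0.00018]), 'tool_pos': array([0.13121, 0.58491, 0.2176 ]), 'orientation': array([-0.34611, -3.12212,  0.0028 ]), 'force': array([-0.08271,  0.46902,  1.06698]), 'wrist_torque': array([ 0.02616,  0.01725, -0.0249 ]), 'opening': 0.09311110001467561}
0.0188
side {'intrinsics': array([[488.19563,   0.     , 317.56406],
       [  0.     , 488.19563, 206.2341 ],
       [  0.     ,   0.     ,   1.     ]]), 'extrinsics': array([[ 0.79136, -0.61135,  0.00132, -0.45581],
       [ 0.43582,  0.56566,  0.70006, -0.3187 ],
       [-0.42873, -0.55342,  0.71408, -1.08317],
       [ 0.     ,  0.     ,  0.     ,  1.     ]])}
top {'intrinsics': array([[473.47008,   0.     , 319.76377],
       [  0.     , 473.47008, 212.21024],
       [  0.     ,   0.     ,   1.     ]]), 'extrinsics': array([[ 0.00053, -0.99968, -0.02516,  0.02463],
       [ 0.98141, -0.0043 ,  0.19188, -0.58415],
       [-0.19192, -0.02479,  0.9811 , -1.25925],
       [ 0.     ,  0.     ,  0.     ,  1.     ]])}
```

View pics/side0.png

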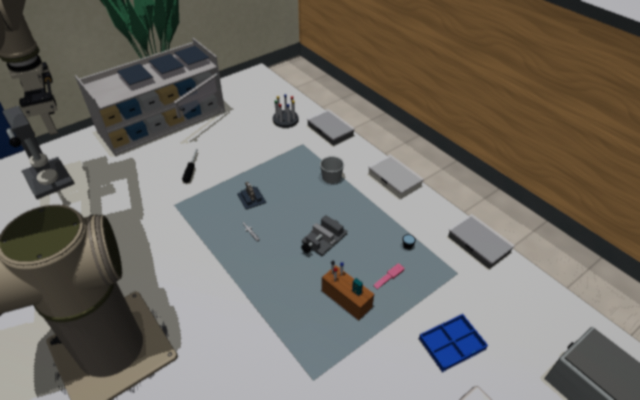

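View pics/top0.png

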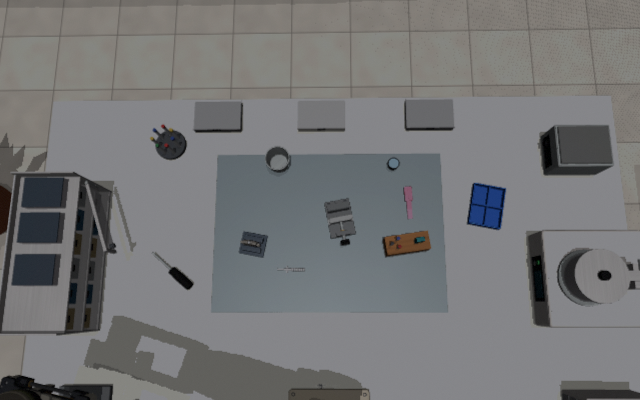

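```bash
cat > crop.py <<'E'
import cv2,sys
def crop(src,dst,x0,y0,x1,y1,s):
    im=cv2.imread(src)[y0:y1,x0:x1]
    cv2.imwrite(dst,cv2.resize(im,None,fx=s,fy=s,interpolation=cv2.INTER_CUBIC))
E
python3 - <<'E'
from crop import crop
crop("pics/side0.png","pics/s_hold.png",290,205,390,275,8)
crop("pics/side0.png","pics/s_block.png",310,250,410,325,8)
crop("pics/side0.png","pics/s_rest.png",225,170,275,215,12)
crop("pics/top0.png","pics/t_hold.png",315,190,445,265,6)
crop("pics/top0.png","pics/t_rest.png",230,225,280,265,12)
E
```

```text
(no output)
```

View pics/s_hold.png

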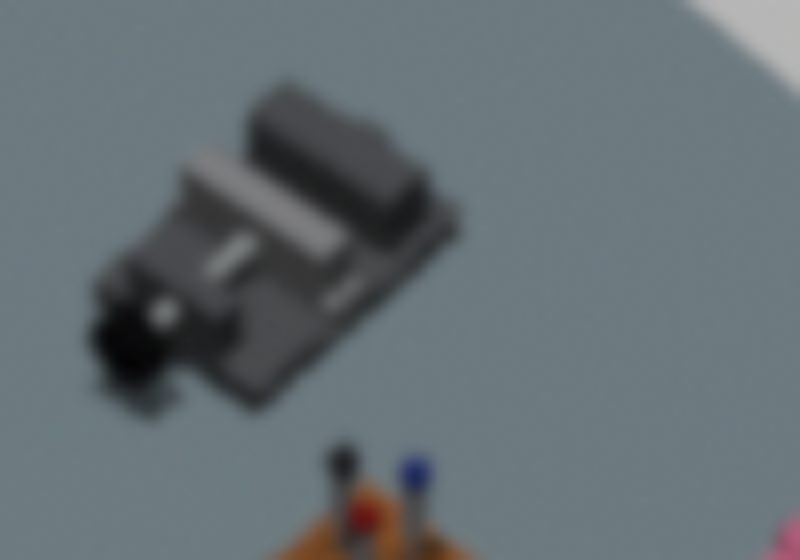

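View pics/s_block.png

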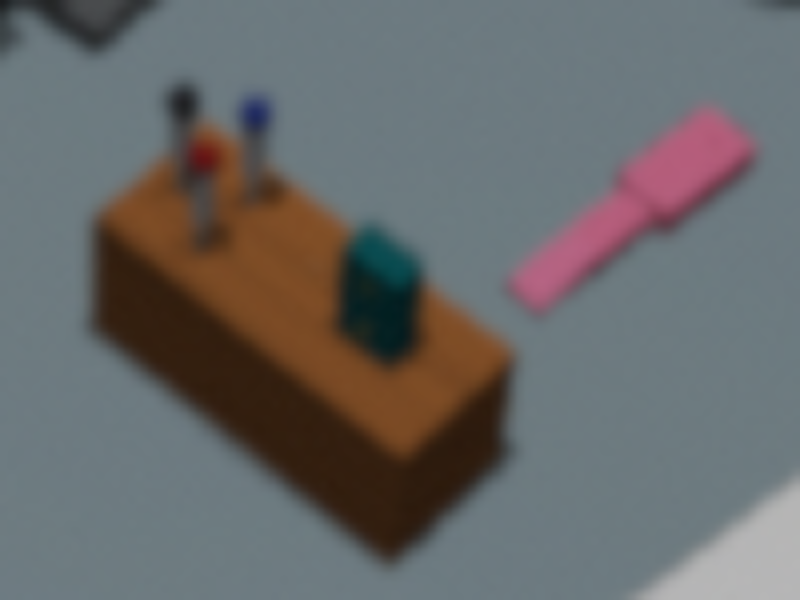

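View pics/s_rest.png

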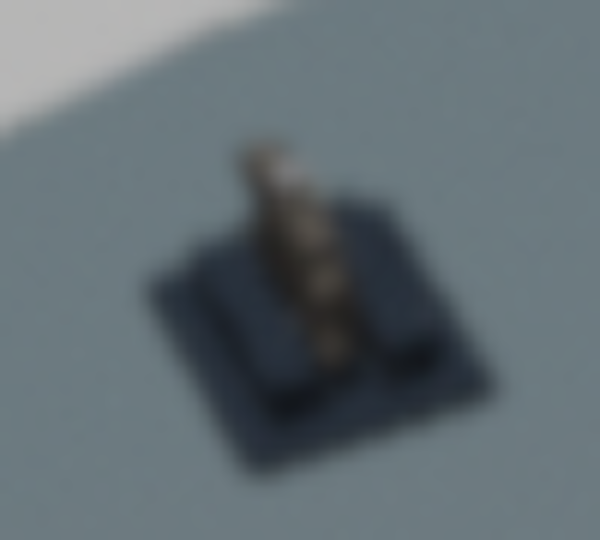

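View pics/t_hold.png

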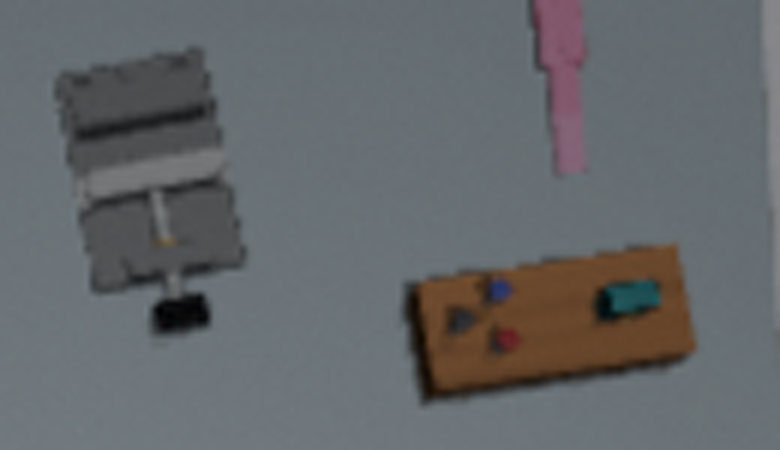

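View pics/t_rest.png

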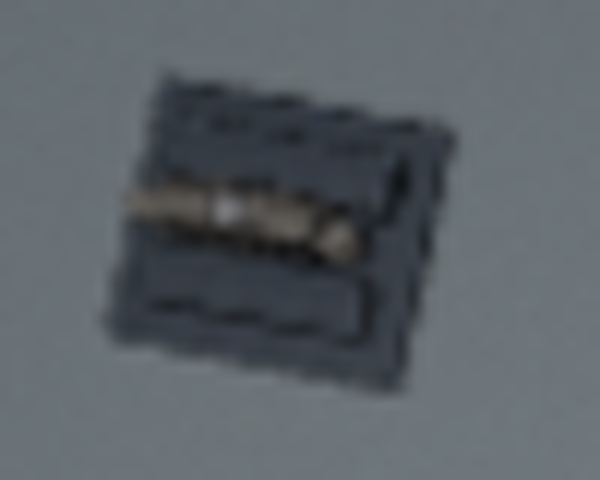

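```bash
cat > geo.py <<'E'
import numpy as np,cv2
from plant import robot
np.set_printoptions(precision=4,suppress=True)
C={}
for n in("side","top"):
    i=robot.camera_info(n); K=np.array(i["intrinsics"]);E=np.array(i["extrinsics"]);C[n]=(K,E[:3,:3],E[:3,3])
def ray(n,u,v):
    K,R,t=C[n]; p=np.linalg.inv(K)@[u,v,1]; d=R.T@np.array([p[0],-p[1],-p[2]]); return -R.T@t,d/np.linalg.norm(d)
def onz(n,u,v,z):
    o,d=ray(n,u,v); return o+d*(z-o[2])/d[2]
def tri(a,b): # a=(u,v) side, b=(u,v) top
    o1,d1=ray("side",*a);o2,d2=ray("top",*b)
    s=np.linalg.lstsq(np.c_[d1,-d2],o2-o1,rcond=None)[0]
    p=o1+s[0]*d1;q=o2+s[1]*d2
    return (p+q)/2,np.linalg.norm(p-q)
def proj(n,p):
    K,R,t=C[n]; c=R@np.asarray(p)+t; h=K@np.array([c[0],-c[1],-c[2]]); return h[:2]/h[2]
E
python3 - <<'E'
from geo import *
for n in C: print(n,ray(n,320,200)[0])
for n,uv in dict(side=(252,194),top=(253,243)).items(): print(onz(n,*uv,.02))
for n,uv in dict(side=(333,232),top=(340,215)).items(): print(onz(n,*uv,.04))
for n,uv in dict(side=(357,286),top=(419,239)).items(): print(onz(n,*uv,.094))
im=cv2.imread("pics/side0.png")[172:212,230:275]
im=cv2.resize(im,None,fx=13,fy=13,interpolation=cv2.INTER_LANCZOS4)
im=np.clip(im.astype(float)*2.2-30,0,255);cv2.imwrite("pics/s_rest2.png",im)
im=cv2.imread("pics/top0.png")[228:260,234:274]
im=cv2.resize(im,None,fx=14,fy=14,interpolation=cv2.INTER_LANCZOS4)
im=np.clip(im.astype(float)*2.2-60,0,255);cv2.imwrite("pics/t_rest2.png",im)
E
```

```text
side [ 0.0352 -0.6978  0.9972]
top [ 0.3316 -0.0091  1.3481]
[0.5028 0.2134 0.02  ]
[0.5034 0.2136 0.02  ]
[ 0.5842 -0.0552  0.04  ]
[ 0.5793 -0.0329  0.04  ]
[ 0.4947 -0.249   0.094 ]
[ 0.5033 -0.2411  0.094 ][ WARN:0@0.862] global loadsave.cpp:1063 imwrite_ Unsupported depth image for selected encoder is fallbacked to CV_8U.
```

View pics/s_rest2.png

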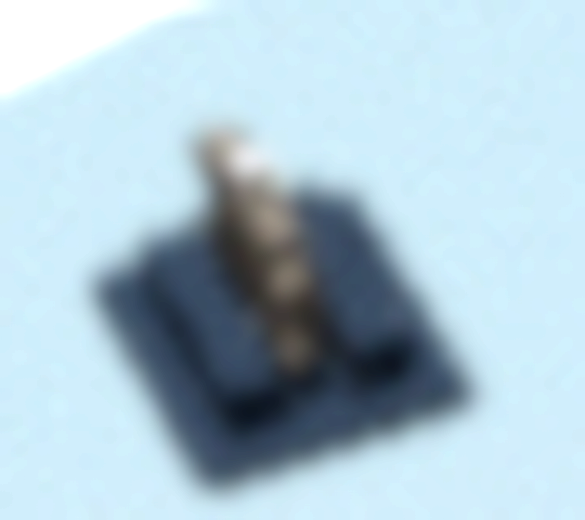

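View pics/t_rest2.png

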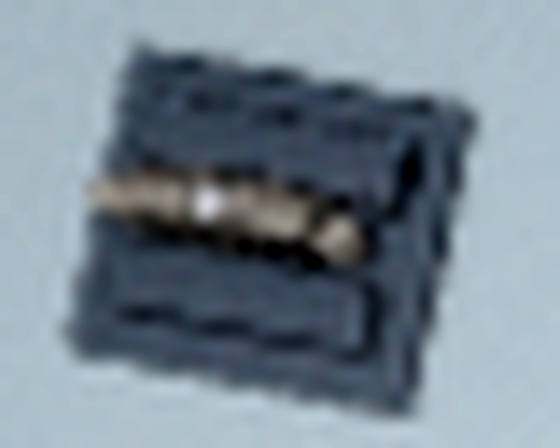

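Run:
```python
from geo import *
im=cv2.imread("pics/side0.png")[:,:,::-1]
for v in range(180,204): print(v,' '.join('%3d,%3d,%3d'%tuple(im[v,u]) for u in range(243,258)))
im=cv2.imread("pics/top0.png")[:,:,::-1]
print()
for v in range(237,251): print(v,' '.join('%3d,%3d,%3d'%tuple(im[v,u]) for u in range(239,264)))
```

```text
180 108,122,128 107,121,127 107,120,126 106,120,125 107,120,125 107,121,126 107,121,128 107,122,127 108,122,128 108,123,129 107,122,128 108,122,128 108,122,128 108,122,128 108,122,128
181 107,121,127 105,119,124 103,114,118 103,112,115 102,111,114 103,114,117 105,118,123 107,121,128 108,122,128 108,122,128 108,122,128 108,122,128 107,121,127 108,122,128 107,122,128
182 106,119,126  99,111,116  94,102,103  95, 97, 96  99,100, 99 101,106,107 105,115,119 109,121,126 108,122,127 108,122,128 107,122,128 107,122,128 108,122,128 107,122,128 107,122,128
183 105,119,124  96,106,110  85, 89, 90  85, 84, 81  97, 96, 92 111,111,111 114,119,121 113,122,126 110,122,127 108,122,128 108,122,128 108,122,128 108,123,128 109,123,128 108,122,128
184 105,120,125  97,109,113  82, 87, 88  77, 76, 74  93, 91, 89 112,112,112 117,118,120 113,118,120 110,120,124 107,120,125 105,120,125 105,119,126 107,121,127 108,122,128 107,122,128
185 107,121,127 101,114,119  85, 93, 96  69, 71, 71  77, 75, 74  94, 93, 92  98, 98, 97  99,101,100 103,110,111 101,112,116  96,109,114  97,111,117 102,116,122 103,117,123 105,119,
[... 6872 characters left out ...]
, 61, 70  54, 60, 69  51, 57, 65  45, 50, 57  36, 39, 44  50, 55, 62  55, 62, 70  57, 64, 72
249  73, 82, 88  53, 60, 67  49, 56, 64  51, 58, 66  51, 57, 63  52, 58, 65  51, 57, 64  51, 57, 65  55, 63, 70  56, 64, 72  58, 64, 73  56, 62, 70  55, 61, 69  57, 63, 72  54, 60, 69  54, 61, 69  54, 61, 69  52, 59, 67  53, 60, 69  55, 60, 68  55, 61, 70  33, 38, 44  41, 46, 52  53, 59, 67  58, 64, 72
250  72, 79, 86  54, 61, 70  54, 60, 68  45, 50, 58  36, 41, 46  32, 37, 43  38, 42, 50  38, 44, 51  49, 56, 64  54, 60, 67  53, 59, 67  51, 56, 64  53, 59, 67  55, 61, 70  57, 64, 72  58, 65, 73  58, 64, 73  56, 62, 71  57, 63, 72  57, 63, 71  58, 65, 73  33, 37, 42  42, 47, 53  56, 62, 69  59, 65, 73
```

Run:
```python
from geo import *
def up(src,x0,y0,x1,y1,s,dst,g=2.0,o=-40,step=5):
    im=cv2.imread(src)[y0:y1,x0:x1]
    im=cv2.resize(im,None,fx=s,fy=s,interpolation=cv2.INTER_CUBIC)
    im=np.clip(im.astype(float)*g+o,0,255).astype(np.uint8)
    for x in range(x0,x1,step):
        cv2.putText(im,str(x),(int((x-x0+.5)*s),10),0,.35,(0,255,255));cv2.line(im,(int((x-x0+.5)*s),12),(int((x-x0+.5)*s),18),(0,255,255))
    for y in range(y0,y1,step):
        cv2.putText(im,str(y),(0,int((y-y0+.5)*s)),0,.35,(0,255,255));cv2.line(im,(24,int((y-y0+.5)*s)),(30,int((y-y0+.5)*s)),(0,255,255))
    cv2.imwrite(dst,im)
up("pics/top0.png",320,193,361,248,13.,"pics/t_h3.png") if 0 else up("pics/top0.png",320,193,361,248,10,"pics/t_h3.png")
up("pics/side0.png",295,208,355,262,11,"pics/s_h3.png")
# crown
for n,c in dict(top=(248,242),side=(248,184)).items():
    im=cv2.imread(f"pics/{n}0.png").astype(float).mean(2)
    x,y=c; w=np.clip(im[y-2:y+3,x-2:x+3]-95,0,None) if n=="side" else np.clip(im[y-2:y+3,x-2:x+3]-85,0,None)
    # restrict
    gy,gx=np.mgrid[y-2:y+3,x-2:x+3]; print(n,(w*gx).sum()/w.sum(),(w*gy).sum()/w.sum()); print(im[y-2:y+3,x-3:x+4])
```

```text
top 248.3522267206478 241.99190283400807
[[ 54.      52.      53.3333  63.3333  46.3333  39.3333  44.6667]
 [ 80.3333  83.      70.3333  93.6667  82.6667  66.      72.3333]
 [ 83.6667  86.3333  80.3333 120.     112.      87.3333  86.3333]
 [ 52.6667  61.      58.6667  93.      79.6667  67.      71.6667]
 [ 31.      30.3333  35.      33.3333  39.3333  44.3333  50.    ]]
side 249.11343804537523 183.10994764397907
[[ 99.6667  96.      99.3333 104.6667 113.     118.6667 119.    ]
 [ 88.      83.3333  95.     111.     118.     120.3333 119.6667]
 [ 85.6667  75.6667  91.     112.     118.3333 117.     118.    ]
 [ 91.3333  70.3333  75.3333  93.      97.6667 100.     108.    ]
 [ 97.6667  70.3333  60.      71.3333  76.6667  84.      92.3333]]
```

View pics/t_h3.png

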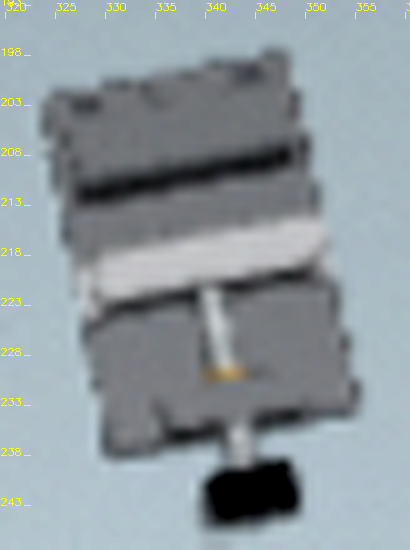

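View pics/s_h3.png

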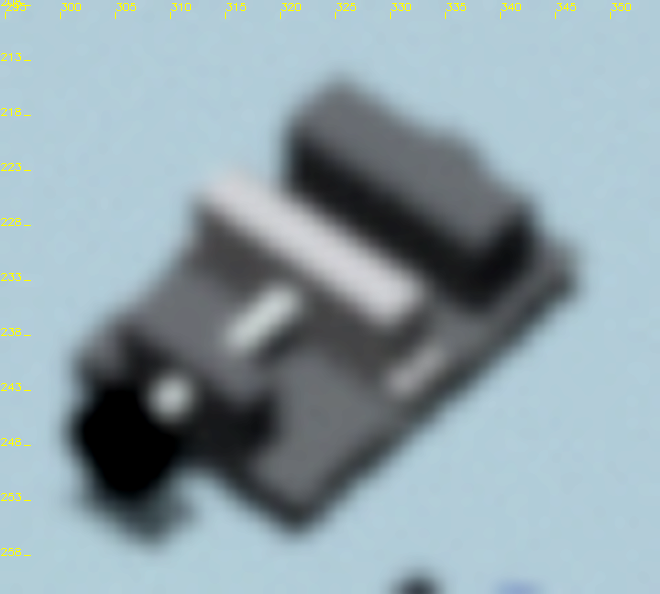

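```bash
cat > edges.py <<'E'
from geo import *
def edge(im,col,r0,r1,sign):
    p=im[r0:r1,col].astype(float); g=np.diff(p)*sign; i=int(np.argmax(g))
    if 0<i<len(g)-1:
        a,b,c=g[i-1:i+2]; den=a-2*b+c; d=0.5*(a-c)/den if den else 0
    else: d=0
    return r0+i+.5+d
E
python3 - <<'E'
from edges import *
im=cv2.imread("pics/top0.png").mean(2)
def fit(name,cols,c0,half,slope,sign,z):
    # c0=row at col 338
    us,vs=[],[]
    for c in cols:
        r=c0+slope*(c-338); e=edge(im,c,int(round(r-half)),int(round(r+half))+1,sign); us.append(c);vs.append(e)
    us=np.array(us,float);vs=np.array(vs)
    p=np.polyfit(us,vs,1)
    for _ in range(3):
        res=vs-np.polyval(p,us);k=abs(res)<max(.4,2*np.std(res)*0.8); p=np.polyfit(us[k],vs[k],1)
    a=onz("top",us[0],np.polyval(p,us[0]),z);b=onz("top",us[-1],np.polyval(p,us[-1]),z)
    d=a-b; yaw=np.degrees(np.arctan2(-d[0],d[1]))
    print(name,p,'row338',np.polyval(p,338),'rms',np.std(vs[k]-np.polyval(p,us[k])),k.sum(),'yaw',yaw,'mid',(a+b)/2, a,b)
    return p
for c in(333,338,343): print(c,im[196:240,c].astype(int))
fit("fixed face top",range(329,347),209.3,2.2,-.19,-1,.041)
fit("mov face top",range(330,349),216.5,2.2,-.19,1,.041)
fit("mov back",range(330,349),221.5,2.2,-.19,-1,.041)
E
```

```text
333 [109 110 109 110 102  77  77  77  78  77  76  77  78  72  49  26  48  76
  79  79  76  86 115 118 118 114  91  42  62  81  82  81  83  82  83  82
  83  83  83  83  83  72  71 115]
338 [108 109 108 100  73  77  77  78  78  77  78  78  73  52  33  50  79  79
  79  78  87 115 119 117 113  90  42  61  80  82  82  83  82  82  81  83
  82  83  84  71  31  64 104 115]
343 [109 108 100  70  66  67  76  77  77  79  78  75  57  29  48  80  78  80
  78  89 115 117 118 118 102  41  61  74  81  87  85  80  85  93  86  82
  82  82  80  88 110  99  95  80]
fixed face top [ -0.1831 270.8735] row338 208.9756061528899 rms 0.07673044832750721 18 yaw 10.324303300099615 mid [ 0.5961 -0.026   0.041 ] [ 0.5917 -0.0021  0.041 ] [ 0.6005 -0.05    0.041 ]
mov face top [ -0.1937 281.9283] row338 216.44596995532157 rms 0.09168780132361734 19 yaw 10.911166553736624 mid [ 0.5755 -0.0301  0.041 ] [ 0.5706 -0.0048  0.041 ] [ 0.5804 -0.0554  0.041 ]
mov back [ -0.1848 283.6073] row338 221.1281350219933 rms 0.14424863923435208 18 yaw 10.406243716265697 mid [ 0.5621 -0.03    0.041 ] [ 0.5575 -0.0048  0.041 ] [ 0.5668 -0.0552  0.041 ]
```

Run:
```python
from geo import *
t=cv2.imread("pics/top0.png").astype(float).mean(2); s=cv2.imread("pics/side0.png").astype(float).mean(2)
def cen(im,x0,y0,x1,y1,lo,hi,poly,name):
    s=8; p=cv2.resize(im[y0:y1,x0:x1],None,fx=s,fy=s,interpolation=cv2.INTER_CUBIC)
    m=((p>lo)&(p<hi)).astype(np.uint8)
    q=np.zeros_like(m); cv2.fillPoly(q,[np.int32([[(a-x0+.5)*s,(b-y0+.5)*s] for a,b in poly])],1); m&=q
    n,l,st,c=cv2.connectedComponentsWithStats(m); i=1+np.argmax(st[1:,4]); 
    mm=(l==i).astype(np.uint8); cs,_=cv2.findContours(mm,0,2); r=cv2.minAreaRect(max(cs,key=cv2.contourArea))
    f=lambda a:np.array(a)/s+[x0,y0]-.5
    print(name,st[i,4]/s/s,f(c[i]),'rect',f(r[0]),np.array(r[1])/s,r[2]); cv2.imwrite(f"pics/m_{name}.png",mm*255)
    return f(c[i]),f(cv2.boxPoints(r))
a,ba=cen(t,322,210,358,228,97,200,[(328.,219),(352,213.5),(352.5,219.5),(329,224.5)],"tbar")
b,bb=cen(s,308,218,336,242,88,200,[(312,224),(316,221),(336,234),(330,241)],"sbar")
print(tri(b,a)); print(ba,bb)
for c in ba: print(onz("top",*c,.041))
for c in bb: print(onz("side",*c,.041))
```

```text
tbar 99.109375 [340.9242 218.125 ] rect [340.5737 219.1639] [ 6.0542 24.8042] 77.10625457763672
sbar 105.296875 [322.1629 228.9634] rect [322.2949 229.1085] [22.498   5.8199] 38.21102523803711
(array([ 0.5673, -0.0343,  0.0458]), np.float64(0.004415328591561609))
[[327.8088 218.9805]
 [351.9875 213.4456]
 [353.3385 219.3472]
 [329.1598 224.8821]] [[311.6562 224.4368]
 [315.2561 219.8639]
 [332.9337 233.7802]
 [329.3337 238.3531]]
[0.5679 0.0013 0.041 ]
[ 0.5834 -0.0666  0.041 ]
[ 0.5665 -0.0702  0.041 ]
[ 0.5511 -0.0024  0.041 ]
[ 0.5557 -0.0006  0.041 ]
[0.5733 0.0067 0.041 ]
[ 0.5797 -0.0605  0.041 ]
[ 0.5625 -0.067   0.041 ]
```

```bash
python3 -c "
import cv2,numpy as np
a=cv2.imread('pics/m_tbar.png');b=cv2.imread('pics/m_sbar.png')
h=max(a.shape[0],b.shape[0]);o=np.zeros((h,a.shape[1]+b.shape[1]+10,3),np.uint8)+80
o[:a.shape[0],:a.shape[1]]=a;o[:b.shape[0],-b.shape[1]:]=b;cv2.imwrite('pics/m_bar.png',o)"
```

```text
(no output)
```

View pics/m_bar.png

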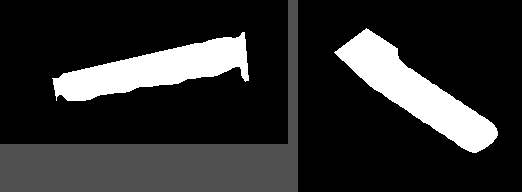

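```bash
cat > seg.py <<'E'
from geo import *
def seg(n,f,x0,y0,x1,y1,fn,name,s=8):
    im=cv2.imread(f).astype(np.float32)[:,:,::-1][y0:y1,x0:x1]
    p=cv2.resize(im,None,fx=s,fy=s,interpolation=cv2.INTER_LINEAR)
    m=fn(p[...,0],p[...,1],p[...,2]).astype(np.uint8)
    k,l,st,c=cv2.connectedComponentsWithStats(m); i=1+np.argmax(st[1:,4]); mm=(l==i).astype(np.uint8)
    cs,_=cv2.findContours(mm,0,2); r=cv2.minAreaRect(max(cs,key=cv2.contourArea))
    g=lambda a:(np.array(a)+.5)/s+[x0,y0]-.5
    print(n,name,'area',st[i,4]/s/s,'cen',g(c[i]),'rectc',g(r[0]),np.array(r[1])/s,r[2])
    cv2.imwrite(f"pics/m_{name}_{n}.png",mm*255)
    return g(c[i]),g(r[0]),g(cv2.boxPoints(r))
E
python3 - <<'E'
from seg import *
T,S="pics/top0.png","pics/side0.png"
f=lambda r,g,b:((r+g+b)/3>97)&(b-r<11)
a=seg("top",T,322,210,358,228,f,"bar"); f2=lambda r,g,b:((r+g+b)/3>82)&(b-r<11)
b=seg("side",S,308,218,340,242,f2,"bar"); print(tri(b[0],a[0]),tri(b[1],a[1])); 
print(onz("top",*a[0],.041),onz("side",*b[0],.041))
teal=lambda r,g,b:(g-r>35)
# teal top face and whole
a=seg("top",T,405,225,435,255,lambda r,g,b:(g-r>25)&(b>g*0.7),"teal")
b=seg("side",S,345,270,370,300,lambda r,g,b:(g-r>25),"teal")
print(tri(b[1],a[1]))
b=seg("side",S,345,270,370,300,lambda r,g,b:(g-r>45)&(g>75),"tealtop")
a2=seg("top",T,405,225,435,255,lambda r,g,b:(g-r>45)&(g>80),"tealtop"); print(tri(b[0],a2[0]),onz("top",*a2[0],.1),onz("side",*b[0],.1))
print(onz("top",*a2[2][0],.1),onz("top",*a2[2][1],.1),onz("top",*a2[2][2],.1))
im=cv2.imread(T)[:,:,::-1]
for v in range(235,246): print(v,' '.join('%3d,%3d,%3d'%tuple(im[v,u]) for u in range(412,428)))
im=cv2.imread(S)[:,:,::-1]
for v in range(276,298): print(v,' '.join('%3d,%3d,%3d'%tuple(im[v,u]) for u in range(350,366)))
E
```

```text
top bar area 121.234375 cen [340.2729 218.4294] rectc [340.3967 222.159 ] [15.9104 27.1794] 79.00372314453125
side bar area 114.4375 cen [321.9171 229.7236] rectc [320.4384 229.5966] [25.0634 12.9572] 4.0141754150390625
(array([ 0.5675, -0.0327,  0.0412]), np.float64(0.003935413925295994)) (array([ 0.5581, -0.0341,  0.0484]), np.float64(0.0015188760613389445))
[ 0.5693 -0.0336  0.041 ] [ 0.5657 -0.0319  0.041 ]
top teal area 32.515625 cen [420.0029 239.0054] rectc [420.0926 239.0305] [4.327  8.3214] 79.04593658447266
side teal area 71.0625 cen [357.7532 283.8085] rectc [356.8379 284.8286] [ 9.0136 13.5662] 19.855213165283203
(array([ 0.502 , -0.2441,  0.0876]), np.float64(0.004599864059184668))
side tealtop area 10.15625 cen [357.9    280.8596] rectc [358.084  281.0311] [7.0694 1.8895] 34.38034439086914
top tealtop area 2.921875 cen [418.4977 239.6026] rectc [418.525 239.675] [2.1345 1.8183] 18.43494987487793
(array([ 0.5028, -0.2402,  0.0962]), np.float64(0.003270873283145649)) [ 0.5009 -0.2386  0.1   ] [ 0.5024 -0.2427  0.1   ]
[ 0.4993 -0.2352  0.1   ] [ 0.5039 -0.2369  0.1   ] [ 
[... 5791 characters left out ...]
, 35  41, 40, 34  29, 36, 32  35, 36, 30  53, 42, 30  73, 49, 29  97, 60, 30 112, 68, 34 119, 72, 36 121, 72, 35
295 123, 74, 37 123, 74, 36 122, 73, 36 121, 73, 37 116, 71, 35 109, 68, 36  93, 61, 35  75, 52, 33  60, 45, 31  68, 48, 31  86, 56, 33  99, 61, 32 110, 66, 32 115, 69, 34 118, 71, 35 119, 72, 36
296 122, 74, 36 122, 74, 37 123, 75, 37 122, 74, 37 121, 73, 36 119, 73, 36 113, 68, 34 103, 64, 34  94, 60, 33  98, 62, 33 110, 67, 34 118, 72, 36 120, 73, 36 120, 73, 36 119, 72, 36 118, 71, 36
297 117, 71, 35 121, 72, 36 122, 73, 36 123, 74, 37 122, 74, 36 122, 74, 37 120, 72, 36 117, 71, 36 114, 69, 35 116, 70, 35 121, 73, 36 124, 75, 37 124, 76, 37 124, 75, 37 121, 73, 36 119, 71, 35
```

```bash
python3 - <<'E'
from seg import *
T,S="pics/top0.png","pics/side0.png"
p,e=tri((248.6,183.4),(248.4,241.9));print("crown",p,e,onz("top",248.4,241.9,.055),onz("side",248.6,183.4,.055))
bl=lambda r,g,b:((r+g+b)/3<80)
a=seg("top",T,232,226,276,264,lambda r,g,b:((r+g+b)/3<88)&(b-r>-100),"rest")
for c in a[2]: print(onz("top",*c,.004))
print(onz("top",*a[1],.004))
b=seg("side",S,230,172,276,216,lambda r,g,b:((r+g+b)/3<80),"rest")
wt=lambda r,g,b:(r-b>-2)&(r>56)
a=seg("top",T,232,234,276,250,wt,"watch")
tl=lambda r,g,b:(g-r>25)&(g>50)
a=seg("top",T,405,225,435,255,lambda r,g,b:(g-r>30)&(g>50),"teal"); print(onz("top",*a[1],.1))
for c in a[2]: print(onz("top",*c,.1))
bk=lambda r,g,b:(r-b>35)
a=seg("top",T,370,220,450,270,bk,"block")
a=seg("side",S,310,255,400,325,lambda r,g,b:(r-b>35),"block")
E
python3 -c "
import cv2,numpy as np
L=['rest_top','rest_side','watch_top','block_top','block_side','bar_side','bar_top']
o=np.zeros((600,800),np.uint8)+60;x=y=h=0
for l in L:
  a=cv2.imread(f'pics/m_{l}.png',0);a=a[::2,::2]
  if x+a.shape[1]>800:x=0;y+=h+5;h=0
  o[y:y+a.shape[0],x:x+a.shape[1]]=a;x+=a.shape[1]+5;h=max(h,a.shape[0])
cv2.imwrite('pics/masks.png',o)"
```

```text
crown [0.5009 0.2204 0.0576] 0.0014083576305523647 [0.5019 0.2206 0.055 ] [0.5016 0.2232 0.055 ]
top rest area 574.109375 cen [252.9667 243.9855] rectc [252.8798 243.9135] [26.0099 23.3623] 11.309932708740234
[0.4773 0.259  0.004 ]
[0.5435 0.248  0.004 ]
[0.5284 0.1739 0.004 ]
[0.4626 0.1856 0.004 ]
[0.5028 0.2166 0.004 ]
side rest area 427.953125 cen [250.8694 197.1579] rectc [250.1453 196.2274] [26.1114 21.4938] 59.6567497253418
top watch area 57.125 cen [249.7359 242.3468] rectc [249.7604 242.2056] [19.4652  4.625 ] 11.395320892333984
top teal area 29.3125 cen [420.0834 238.9991] rectc [420.1048 239.0063] [4.1112 8.0747] 78.31063079833984
[ 0.5024 -0.2429  0.1   ]
[ 0.5056 -0.2316  0.1   ]
[ 0.5099 -0.2525  0.1   ]
[ 0.4992 -0.2543  0.1   ]
[ 0.4949 -0.2333  0.1   ]
top block area 687.15625 cen [406.718  243.0144] rectc [407.2175 242.5934] [18.6424 44.4682] 81.48421478271484
side block area 1135.65625 cen [345.5891 290.2746] rectc [345.4738 289.0757] [52.1953 28.2344] 38.03903579711914
```

View pics/masks.png

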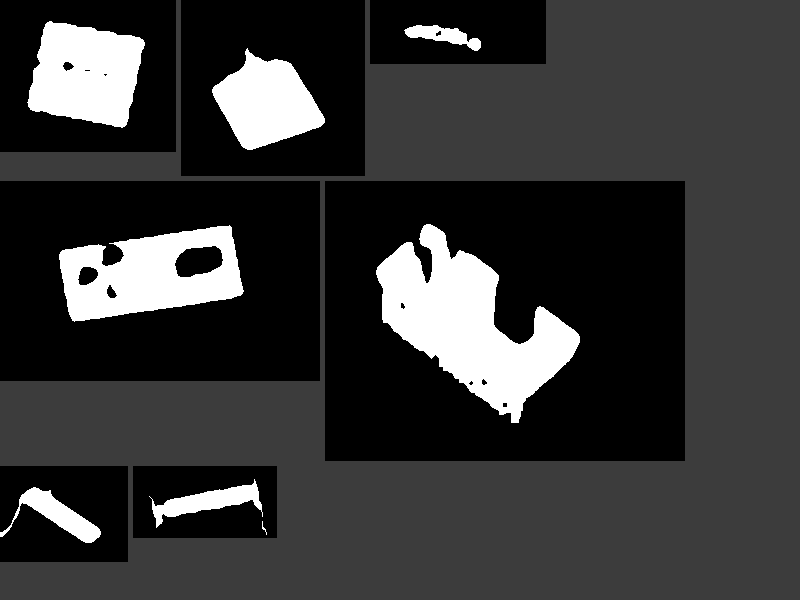

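Request:
{"op": "send_rows", "data": {
  "series": [
    {"dx": 2.85, "dy": -2.8, "wz": -0.118},
    {"dx": 2.85, "dy": -2.8, "wz": -0.118},
    {"dx": 2.85, "dy": -2.8, "wz": -0.118},
    {"dx": 2.85, "dy": -2.8, "wz": -0.118},
    {"dx": 2.85, "dy": -2.8, "wz": -0.118},
    {"dx": 2.85, "dy": -2.8, "wz": -0.118},
    {"dx": 2.85, "dy": -2.8, "wz": -0.118},
    {"dx": 2.85, "dy": -2.8, "wz": -0.118},
    {"dx": 2.85, "dy": -2.8, "wz": -0.118},
    {"dx": 2.85, "dy": -2.8, "wz": -0.118},
    {"dx": 2.85, "dy": -2.8, "wz": -0.118},
    {"dx": 2.85, "dy": -2.8, "wz": -0.118}
  ],
  "newtons": 15
}}

```text
schema error: expected keys wx, wy, wz, dx, dy, dz, fingers
```

```bash
cat > st.py <<'E'
from geo import *
from scipy.spatial.transform import Rotation as R
def st():
    s=robot.read_state(); M=R.from_rotvec(s["orientation"]).as_matrix()
    psi=np.arctan2(M[1,1],M[0,1]); print("t %.2f"%s["t"],"pos",s["tool_pos"],"psi %.4f"%psi,"zaxis",M[:,2],"q",s["q"],"F",s["force"],"M",s["wrist_torque"],"open %.4f"%s["opening"])
    return s,M,psi
def need(p,psi_t):
    s,M,psi=st(); d=(np.array(p)-s["tool_pos"])*100
    # level correction: rotate z axis to -z about world
    z=M[:,2]; w=np.cross(z,[0,0,-1]); dy=(psi_t-psi+np.pi)%(2*np.pi)-np.pi
    print("need cm",d,"tilt wx,wy",w[:2],"wz",dy)
E
python3 - <<'E'
from st import *
need((.5025,.2185,.13),-.187)
print(onz("top",249.76,242.2,.035))
E
```

```text
t 0.10 pos [0.1312 0.5849 0.2177] psi 1.3500 zaxis [-0.0005 -0.0016 -1.    ] q [ 1.2646  0.1311  1.4892  0.      1.523  -0.0854] F [-0.4895  0.4984  0.3745] M [ 0.0045 -0.0409  0.0005] open 0.0927
need cm [ 37.1266 -36.6445  -8.7682] tilt wx,wy [ 0.0016 -0.0005] wz -1.536977787993493
[0.5037 0.2203 0.035 ]
```

Request:
{"op": "send_rows", "data": {
  "series": [
    {"dx": 2.85, "dy": -2.8, "dz": 0, "wx": 0, "wy": 0, "wz": -0.118, "fingers": 0},
    {"dx": 2.85, "dy": -2.8, "dz": 0, "wx": 0, "wy": 0, "wz": -0.118, "fingers": 0},
    {"dx": 2.85, "dy": -2.8, "dz": 0, "wx": 0, "wy": 0, "wz": -0.118, "fingers": 0},
    {"dx": 2.85, "dy": -2.8, "dz": 0, "wx": 0, "wy": 0, "wz": -0.118, "fingers": 0},
    {"dx": 2.85, "dy": -2.8, "dz": 0, "wx": 0, "wy": 0, "wz": -0.118, "fingers": 0},
    {"dx": 2.85, "dy": -2.8, "dz": 0, "wx": 0, "wy": 0, "wz": -0.118, "fingers": 0},
    {"dx": 2.85, "dy": -2.8, "dz": 0, "wx": 0, "wy": 0, "wz": -0.118, "fingers": 0},
    {"dx": 2.85, "dy": -2.8, "dz": 0, "wx": 0, "wy": 0, "wz": -0.118, "fingers": 0},
    {"dx": 2.85, "dy": -2.8, "dz": 0, "wx": 0, "wy": 0, "wz": -0.118, "fingers": 0},
    {"dx": 2.85, "dy": -2.8, "dz": 0, "wx": 0, "wy": 0, "wz": -0.118, "fingers": 0},
    {"dx": 2.85, "dy": -2.8, "dz": 0, "wx": 0, "wy": 0, "wz": -0.118, "fingers": 0},
    {"dx": 2.85, "dy": -2.8, "dz": 0, "wx": 0, "wy": 0, "wz": -0.118, "fingers": 0}
  ],
  "newtons": 15
}}

```text
t: 1.1
tool_pos: [0.4747, 0.2346, 0.2112]
orientation: [-2.34, -2.084, 0.008]
force: [-0.4, 0.5, 0.3]
opening: 0.0931
```

Run:
```python
from st import *
need((.5025,.2195,.1),-.187)
```

```text
t 1.10 pos [0.4747 0.2346 0.2112] psi -0.1154 zaxis [-0.0094  0.0027 -1.    ] q [ 0.358  -0.0497  1.6868  0.0058  1.5123  0.473 ] F [-0.3864  0.4609  0.3238] M [-0.0696  0.054  -0.0308] open 0.0931
need cm [  2.7788  -1.5076 -11.1177] tilt wx,wy [-0.0027 -0.0094] wz -0.07157126061413033
```

Request:
{"op": "send_rows", "data": {
  "series": [
    {"dx": 1.4, "dy": -0.75, "dz": -2, "wx": 0, "wy": -0.005, "wz": -0.036, "fingers": 140},
    {"dx": 1.0, "dy": -0.5, "dz": -3, "wx": 0, "wy": -0.004, "wz": -0.03, "fingers": 140},
    {"dx": 0.3, "dy": -0.2, "dz": -3, "wx": 0, "wy": 0, "wz": -0.005, "fingers": 140},
    {"dx": 0, "dy": 0, "dz": -2.5, "wx": 0, "wy": 0, "wz": 0, "fingers": 140},
    {"dx": 0, "dy": 0, "dz": 0, "wx": 0, "wy": 0, "wz": 0, "fingers": 140}
  ]
}}

```text
t: 1.52
tool_pos: [0.5096, 0.21, 0.1036]
orientation: [2.442, 1.973, 0.009]
force: [-1.0, -0.3, -1.2]
opening: 0.0642
```

```bash
cat > shot.py <<'E'
from st import *
def shot(n,name,x0,y0,x1,y1,s=10,g=1.8,o=-20,step=5,marks=()):
    im=robot.read_camera(n)[:,:,::-1].copy(); cv2.imwrite(f"pics/{name}_raw.png",im)
    c=cv2.resize(im[y0:y1,x0:x1],None,fx=s,fy=s,interpolation=cv2.INTER_CUBIC)
    c=np.clip(c.astype(float)*g+o,0,255).astype(np.uint8)
    for x in range(x0,x1,step):
        cv2.putText(c,str(x),(int((x-x0+.5)*s),10),0,.35,(0,255,255));cv2.line(c,(int((x-x0+.5)*s),12),(int((x-x0+.5)*s),18),(0,255,255))
    for y in range(y0,y1,step):
        cv2.putText(c,str(y),(0,int((y-y0+.5)*s)),0,.35,(0,255,255))
    for p in marks:
        u,v=proj(n,p); cv2.circle(c,(int((u-x0+.5)*s),int((v-y0+.5)*s)),3,(0,0,255),-1)
    cv2.imwrite(f"pics/{name}.png",c)
E
python3 - <<'E'
from shot import *
need((.5025,.2195,.037),-.187)
s=robot.read_state()
shot("side","s1",215,150,290,210,10,marks=[s["tool_pos"]])
shot("top","t1",220,215,285,270,10,marks=[s["tool_pos"]])
E
```

```text
t 1.52 pos [0.5096 0.21   0.1036] psi -0.2118 zaxis [ 0.0058  0.0018 -1.    ] q [ 0.2978  0.078   1.759  -0.      1.2984  0.5096] F [-1.0231 -0.2645 -1.2365] M [-0.0673  0.1564  0.012 ] open 0.0642
need cm [-0.7078  0.9539 -6.6577] tilt wx,wy [-0.0018  0.0058] wz 0.024792778618152322
```

View pics/s1.png

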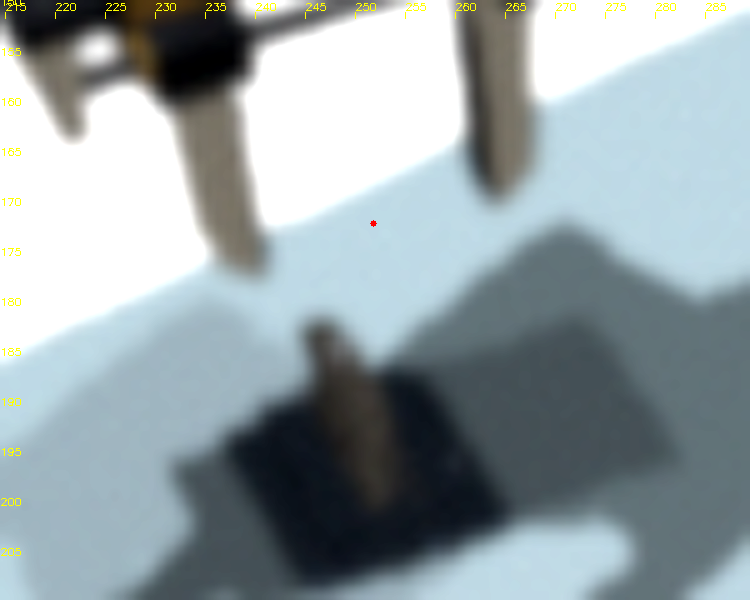

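View pics/t1.png

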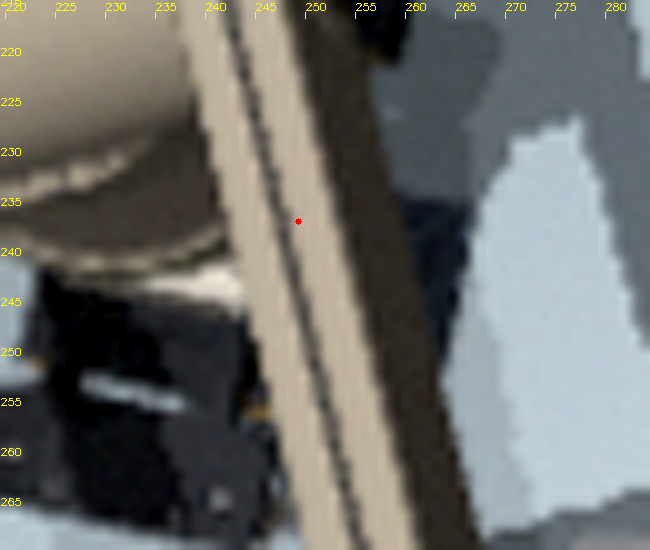

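Request:
{"op": "send_rows", "data": {
  "series": [
    {"dx": 0, "dy": 0, "dz": 0, "wx": 0, "wy": 0, "wz": 0, "fingers": 140},
    {"dx": 0, "dy": 0, "dz": 0, "wx": 0, "wy": 0, "wz": 0, "fingers": 140}
  ]
}}

```text
t: 1.78
tool_pos: [0.5131, 0.2123, 0.1121]
orientation: [2.437, 1.973, 0.023]
force: [-0.2, 0.8, -0.6]
opening: 0.0444
```

Run:
```python
from st import *
need((.5025,.2195,.037),-.187)
```

```text
t 1.78 pos [0.5131 0.2123 0.1121] psi -0.2096 zaxis [ 0.0147  0.0048 -0.9999] q [0.2999 0.0712 1.7499 0.0002 1.3051 0.5094] F [-0.2456  0.8021 -0.5888] M [-0.1243  0.0646  0.0069] open 0.0444
need cm [-1.0648  0.7159 -7.5109] tilt wx,wy [-0.0048  0.0147] wz 0.0226425999045734
```

Request:
{"op": "send_rows", "data": {
  "series": [
    {"dx": -0.5, "dy": 0.35, "dz": -0.5, "wx": -0.003, "wy": 0.008, "wz": 0.012, "fingers": 140},
    {"dx": -0.4, "dy": 0.25, "dz": -1, "wx": -0.002, "wy": 0.006, "wz": 0.01, "fingers": 140},
    {"dx": -0.1, "dy": 0.1, "dz": -1, "wx": 0, "wy": 0, "wz": 0, "fingers": 140},
    {"dx": 0, "dy": 0, "dz": -1, "wx": 0, "wy": 0, "wz": 0, "fingers": 140},
    {"dx": 0, "dy": 0, "dz": 0, "wx": 0, "wy": 0, "wz": 0, "fingers": 140},
    {"dx": 0, "dy": 0, "dz": 0, "wx": 0, "wy": 0, "wz": 0, "fingers": 140}
  ]
}}

```text
t: 2.28
tool_pos: [0.5047, 0.223, 0.0796]
orientation: [2.412, 2.008, 0.013]
force: [0.2, 0.2, 0.0]
opening: 0.042
```

Run:
```python
from shot import *
need((.5025,.2195,.037),-.187)
s=robot.read_state()
shot("side","s2",215,150,290,210,10,marks=[s["tool_pos"]])
```

```text
t 2.28 pos [0.5047 0.223  0.0796] psi -0.1819 zaxis [ 0.0083  0.0028 -1.    ] q [ 0.3231  0.1034  1.7787 -0.      1.2507  0.505 ] F [0.1796 0.1915 0.0484] M [-0.0975  0.1028  0.0023] open 0.0420
need cm [-0.2174 -0.3453 -4.2634] tilt wx,wy [-0.0028  0.0083] wz -0.005106806838274025
```

View pics/s2.png

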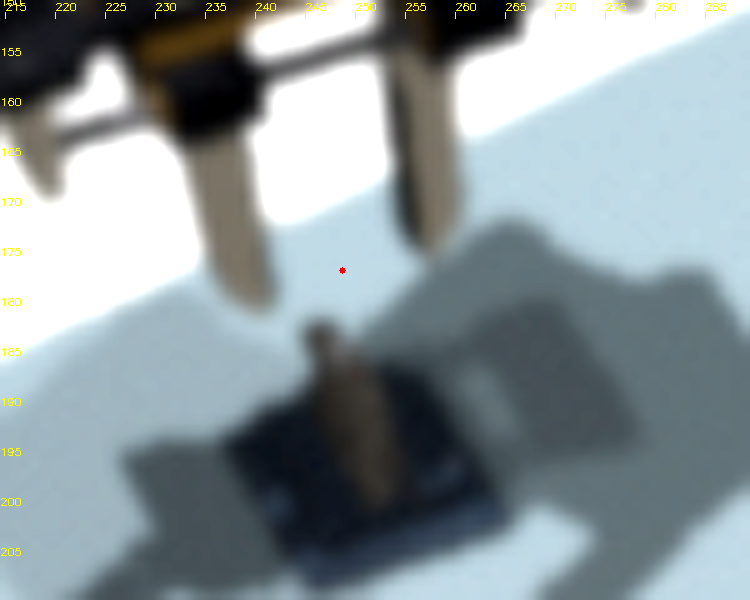

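Request:
{"op": "send_rows", "data": {
  "series": [
    {"dx": -0.1, "dy": -0.15, "dz": -1.0, "wx": -0.002, "wy": 0.005, "wz": -0.003, "fingers": 140},
    {"dx": -0.1, "dy": -0.15, "dz": -1.2, "wx": 0, "wy": 0.002, "wz": 0, "fingers": 140},
    {"dx": 0, "dy": 0, "dz": -0.8, "wx": 0, "wy": 0, "wz": 0, "fingers": 140},
    {"dx": 0, "dy": 0, "dz": -0.4, "wx": 0, "wy": 0, "wz": 0, "fingers": 140},
    {"dx": 0, "dy": 0, "dz": 0, "wx": 0, "wy": 0, "wz": 0, "fingers": 140},
    {"dx": 0, "dy": 0, "dz": 0, "wx": 0, "wy": 0, "wz": 0, "fingers": 140}
  ]
}}

```text
t: 2.83
tool_pos: [0.5017, 0.2186, 0.0408]
orientation: [-2.418, -2.005, 0.002]
force: [1.6, 0.1, 1.2]
opening: 0.0422
```

Run:
```python
from shot import *
need((.5025,.2195,.037),-.187)
s=robot.read_state()
shot("side","s3",215,150,290,210,10,marks=[s["tool_pos"]])
```

```text
t 2.83 pos [0.5017 0.2186 0.0408] psi -0.1863 zaxis [-0.0015 -0.0003 -1.    ] q [0.3172 0.1511 1.8042 0.0002 1.1878 0.5034] F [1.5859 0.1322 1.1688] M [-0.0194  0.0876 -0.0605] open 0.0422
need cm [ 0.0828  0.0855 -0.3825] tilt wx,wy [ 0.0003 -0.0015] wz -0.0006802725571093404
```

View pics/s3.png

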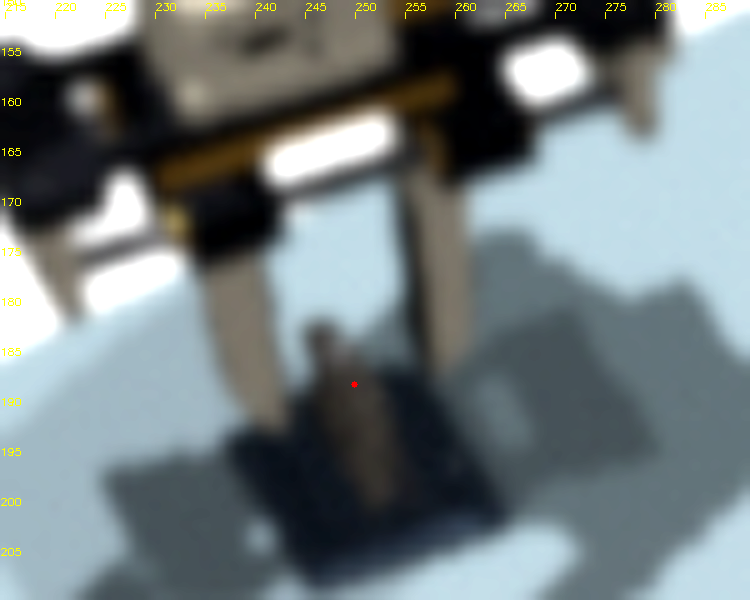

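Request:
{"op": "send_rows", "data": {
  "series": [
    {"dx": 0.05, "dy": 0.05, "dz": -0.35, "wx": 0, "wy": 0, "wz": 0, "fingers": 140},
    {"dx": 0, "dy": 0, "dz": -0.05, "wx": 0, "wy": 0, "wz": 0, "fingers": 180},
    {"dx": 0, "dy": 0, "dz": 0, "wx": 0, "wy": 0, "wz": 0, "fingers": 210},
    {"dx": 0, "dy": 0, "dz": 0, "wx": 0, "wy": 0, "wz": 0, "fingers": 255},
    {"dx": 0, "dy": 0, "dz": 0, "wx": 0, "wy": 0, "wz": 0, "fingers": 255},
    {"dx": 0, "dy": 0, "dz": 0, "wx": 0, "wy": 0, "wz": 0, "fingers": 255}
  ],
  "newtons": 20
}}

```text
t: 3.38
tool_pos: [0.5036, 0.2197, 0.0383]
orientation: [2.418, 2.005, 0.002]
force: [0.0, -0.0, -0.5]
opening: 0.0131
```

Run:
```python
from shot import *
need((.5025,.2195,.037),-.187)
```

```text
t 3.38 pos [0.5036 0.2197 0.0383] psi -0.1862 zaxis [ 0.0013  0.0006 -1.    ] q [0.318  0.1573 1.8025 0.0002 1.1803 0.5041] F [ 0.0332 -0.0149 -0.522 ] M [-0.0571  0.1724 -0.03  ] open 0.0131
need cm [-0.1082 -0.0239 -0.1265] tilt wx,wy [-0.0006  0.0013] wz -0.0007742858996495627
```

Request:
{"op": "send_rows", "data": {
  "series": [
    {"dx": 0, "dy": 0, "dz": 0.6, "wx": 0, "wy": 0, "wz": 0, "fingers": 255},
    {"dx": 0, "dy": 0, "dz": 1.2, "wx": 0, "wy": 0, "wz": 0, "fingers": 255},
    {"dx": 0, "dy": 0, "dz": 1.5, "wx": 0, "wy": 0, "wz": 0, "fingers": 255},
    {"dx": 0, "dy": 0, "dz": 1.5, "wx": 0, "wy": 0, "wz": 0.05, "fingers": 255},
    {"dx": 0, "dy": 0, "dz": 1.5, "wx": 0, "wy": 0, "wz": 0.1, "fingers": 255},
    {"dx": 0, "dy": -1, "dz": 1, "wx": 0, "wy": 0, "wz": 0.12, "fingers": 255},
    {"dx": 0, "dy": -1, "dz": 0.5, "wx": 0, "wy": 0, "wz": 0.12, "fingers": 255},
    {"dx": 0, "dy": -1, "dz": 0, "wx": 0, "wy": 0, "wz": 0.12, "fingers": 255},
    {"dx": 0, "dy": -1, "dz": 0, "wx": 0, "wy": 0, "wz": 0.12, "fingers": 255},
    {"dx": 0, "dy": -1, "dz": 0, "wx": 0, "wy": 0, "wz": 0.12, "fingers": 255},
    {"dx": 0, "dy": -1, "dz": 0, "wx": 0, "wy": 0, "wz": 0.12, "fingers": 255},
    {"dx": 0, "dy": -1, "dz": 0, "wx": 0, "wy": 0, "wz": 0.12, "fingers": 255},
    {"dx": 0, "dy": 0, "dz": 0, "wx": 0, "wy": 0, "wz": 0, "fingers": 255}
  ]
}}

```text
t: 4.47
tool_pos: [0.5055, 0.1482, 0.1352]
orientation: [1.11, 2.929, 0.013]
force: [-0.3, 0.2, -0.2]
opening: 0.013
```

Run:
```python
from shot import *
s,_,_=st(); p=s["tool_pos"]; u,v=proj("side",p).astype(int); print(u,v)
shot("side","s4",u-30,v-20,u+30,v+30,12,marks=[p])
```

```text
t 4.47 pos [0.5055 0.1482 0.1352] psi 0.8461 zaxis [ 0.0117  0.0047 -0.9999] q [ 0.1861 -0.0251  1.8038  0.0025  1.3506 -0.6605] F [-0.3349  0.1963 -0.1543] M [-0.0303 -0.0039  0.004 ] open 0.0130
262 175
```

View pics/s4.png

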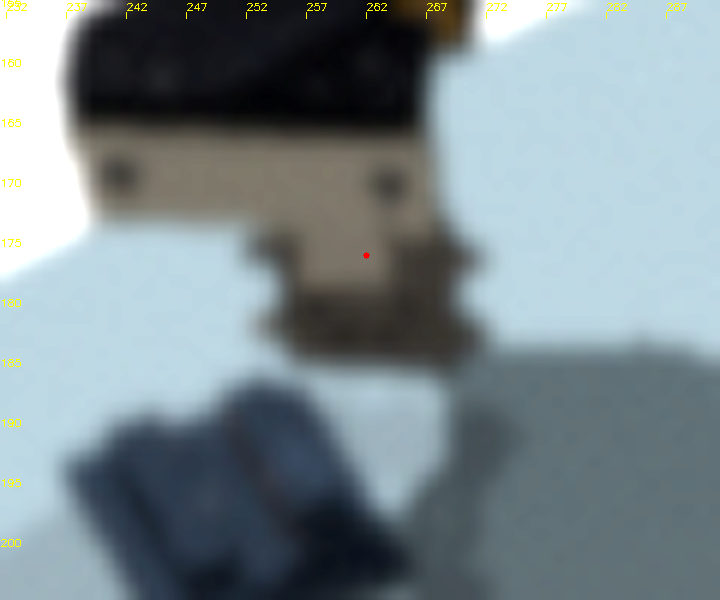

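Run:
```python
import cv2,numpy as np
im=cv2.imread("pics/s4_raw.png")[:,:,::-1]
for v in range(174,187): print(v,' '.join('%3d,%3d,%3d'%tuple(im[v,u]) for u in range(251,274)))
c=cv2.resize(im[172:190,248:276,::-1],None,fx=24,fy=24,interpolation=cv2.INTER_CUBIC)
cv2.imwrite("pics/s4b.png",np.clip(c.astype(float)*4-100,0,255).astype(np.uint8))
```

```text
174 101,110,112  89, 95, 95  77, 80, 78  69, 69, 65  64, 63, 57  68, 65, 59  74, 72, 64  79, 76, 68  80, 76, 69  80, 77, 70  81, 77, 70  79, 76, 69  74, 71, 64  68, 65, 59  67, 64, 58  67, 64, 58  65, 62, 56  58, 57, 54  67, 72, 73  89, 99,103 104,117,122 111,126,131 114,130,136
175 105,117,122  86, 94, 96  68, 71, 71  59, 59, 57  55, 53, 50  59, 57, 52  72, 69, 63  78, 74, 68  79, 76, 69  80, 76, 69  79, 75, 69  79, 75, 68  75, 71, 65  63, 60, 54  56, 53, 48  54, 52, 47  52, 49, 45  48, 47, 43  53, 54, 54  70, 76, 78  87, 97,101 102,115,120 113,127,133
176 107,120,125  90,100,103  76, 81, 83  63, 67, 67  53, 53, 52  57, 54, 50  71, 67, 61  78, 74, 67  79, 75, 69  79, 75, 69  79, 75, 69  80, 76, 69  76, 72, 66  63, 60, 55  50, 48, 44  47, 45, 41  45, 43, 39  44, 43, 40  48, 47, 44  59, 60, 60  76, 82, 85  96,107,112 110,124,129
177 111,126,131 103,116,121  94,106,110  81, 90, 92  62, 64, 64  57, 56, 52  71, 67, 61  76, 73, 66  77, 74, 67  77, 73, 67  77, 73, 66  77, 73, 67  73, 70, 63  60, 58, 52  49, 47, 43  46, 43, 40  45, 42, 40  45, 43, 40  52, 51, 50  66, 69, 70  83, 91, 94 100,
[... 1839 characters left out ...]
, 49, 48  48, 48, 47  46, 46, 45  46, 45, 44  46, 45, 44  46, 46, 44  44, 43, 41  45, 45, 44  50, 52, 53  57, 62, 64  67, 75, 78  75, 85, 89
185 113,127,133 108,122,128 102,115,122 101,114,121  95,107,113  83, 92, 95  77, 84, 87  75, 82, 84  72, 78, 79  69, 75, 77  69, 74, 76  68, 74, 76  67, 73, 74  66, 71, 73  63, 67, 68  60, 64, 65  58, 61, 62  53, 55, 55  50, 53, 53  55, 61, 62  61, 69, 72  64, 73, 76  66, 75, 79
186  99,113,120  90,103,110  81, 93, 99  83, 94,101  86, 98,105  85, 97,103  89,100,105  94,106,111  94,105,110  92,103,108  92,103,107  92,104,108  93,104,108  90,101,105  86, 96, 99  83, 93, 97  79, 89, 92  69, 76, 79  60, 67, 69  60, 68, 71  63, 72, 76  65, 74, 78  64, 73, 77
```

View pics/s4b.png

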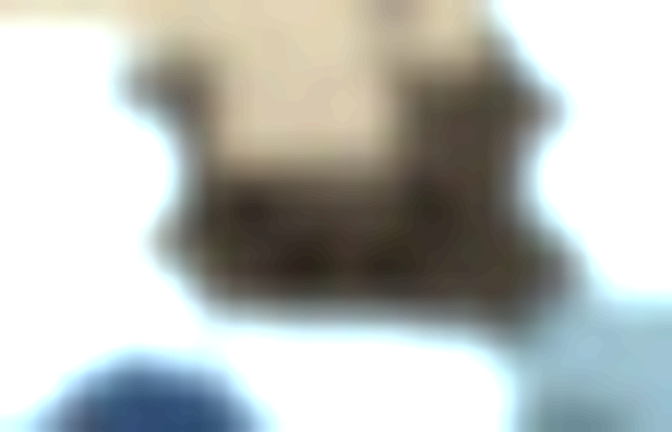

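Request:
{"op": "send_rows", "data": {
  "series": [
    {"dx": 0.2, "dy": -0.5, "dz": 0.2, "wx": 0, "wy": 0, "wz": -0.1, "fingers": 255},
    {"dx": 0.2, "dy": -0.5, "dz": 0.2, "wx": 0, "wy": 0, "wz": -0.12, "fingers": 255},
    {"dx": 0.2, "dy": -0.5, "dz": 0.2, "wx": 0, "wy": 0, "wz": -0.12, "fingers": 255},
    {"dx": 0.2, "dy": -0.5, "dz": 0.2, "wx": 0, "wy": 0, "wz": -0.12, "fingers": 255},
    {"dx": 0.2, "dy": -0.5, "dz": 0.2, "wx": 0, "wy": 0, "wz": -0.12, "fingers": 255},
    {"dx": 0.2, "dy": -0.5, "dz": 0, "wx": 0, "wy": 0, "wz": -0.12, "fingers": 255},
    {"dx": 0.2, "dy": -0.5, "dz": 0, "wx": 0, "wy": 0, "wz": -0.12, "fingers": 255},
    {"dx": 0.2, "dy": -0.5, "dz": 0, "wx": 0, "wy": 0, "wz": -0.12, "fingers": 255},
    {"dx": 0.2, "dy": -0.5, "dz": 0, "wx": 0, "wy": 0, "wz": -0.12, "fingers": 255},
    {"dx": 0.2, "dy": -0.5, "dz": 0, "wx": 0, "wy": 0, "wz": -0.12, "fingers": 255},
    {"dx": 0.2, "dy": -0.5, "dz": 0, "wx": 0, "wy": 0, "wz": -0.12, "fingers": 255},
    {"dx": 0.2, "dy": -0.5, "dz": 0, "wx": 0, "wy": 0, "wz": -0.12, "fingers": 255},
    {"dx": 0.2, "dy": -0.5, "dz": 0, "wx": 0, "wy": 0, "wz": -0.12, "fingers": 255},
    {"dx": 0.2, "dy": -0.5, "dz": 0, "wx": 0, "wy": 0, "wz": -0.12, "fingers": 255},
    {"dx": 0.2, "dy": -0.5, "dz": 0, "wx": 0, "wy": 0, "wz": -0.12, "fingers": 255},
    {"dx": 0.2, "dy": -0.5, "dz": 0, "wx": 0, "wy": 0, "wz": -0.12, "fingers": 255},
    {"dx": 0.2, "dy": -0.5, "dz": 0, "wx": 0, "wy": 0, "wz": -0.12, "fingers": 255},
    {"dx": 0.2, "dy": -0.5, "dz": 0, "wx": 0, "wy": 0, "wz": -0.12, "fingers": 255},
    {"dx": 0.2, "dy": -0.5, "dz": 0, "wx": 0, "wy": 0, "wz": -0.12, "fingers": 255}
  ]
}}

```text
t: 6.1
tool_pos: [0.5468, 0.0651, 0.1579]
orientation: [3.123, 0.076, 0.007]
force: [0.2, -0.0, -0.9]
opening: 0.0128
```

Run:
```python
from shot import *
s,_,_=st(); p=s["tool_pos"]; u,v=proj("side",p).astype(int); print(u,v)
shot("side","s5",u-30,v-20,u+30,v+30,12,g=2.5,o=-50,marks=[p])
```

```text
t 6.10 pos [0.5468 0.0651 0.1579] psi -1.5219 zaxis [ 0.0047 -0.0172 -0.9998] q [ 0.0374  0.0314  1.7046 -0.0176  1.4016  1.5621] F [ 0.1538 -0.0067 -0.9349] M [-0.0144  0.1641 -0.0568] open 0.0128
292 179
```

View pics/s5.png

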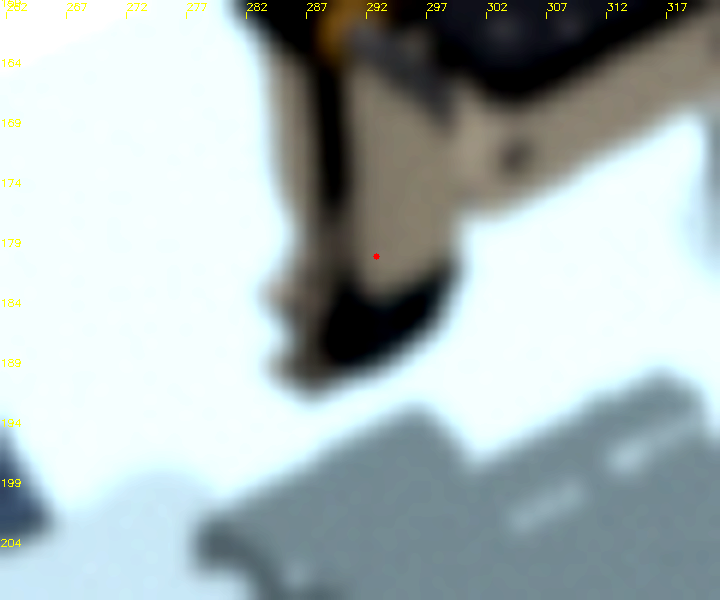

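Run:
```python
from edges import *
from scipy.ndimage import map_coordinates as mc
def load(n): return cv2.imread(f"pics/{n}0.png").astype(float)
def prof(n,p0,p1,ch,N=400,wid=0):
    im=load(n); b,g,r=im[...,0],im[...,1],im[...,2]; I={'m':(b+g+r)/3,'c':r-b}[ch]
    s=np.linspace(0,1,N); P=np.array(p0)+np.outer(s,np.array(p1)-p0)
    return P,mc(I,[P[:,1],P[:,0]],order=1)
xh=np.array([np.cos(.183),np.sin(.183),0]);yh=np.array([-np.sin(.183),np.cos(.183),0])
# world sampling: lines along y_h on bar at z=.041, and along x_h
def wprof(n,o,d,L,ch,z=.041,N=600):
    im=load(n); b,g,r=im[...,0],im[...,1],im[...,2]; I={'m':(b+g+r)/3,'c':r-b}[ch]
    s=np.linspace(-L,L,N); P=np.array([proj(n,o+d*k) for k in s]); return s,mc(I,[P[:,1],P[:,0]],order=1)
def ed(s,p,lo,hi,sign):
    g=np.gradient(np.convolve(p,np.ones(15)/15,'same'),s)*sign; k=(s>lo)&(s<hi); i=np.argmax(np.where(k,g,-1e9)); return s[i]
O=np.array([.586,-.032,.041])
for n in("top","side"):
    R=[]
    for y in np.linspace(-.02,.02,9):
        s,p=wprof(n,O+y*yh,xh,.05,'m'); 
        R.append([ed(s,p,-.005,.02,-1) if n=="top" else ed(s,p,-.008,.02,1), ed(s,p,-.03,-.008,1 if n=="top" else -1), ed(s,p,-.042,-.018,-1 if n=="top" else 1)])
    R=np.array(R); print(n,'x_h edges rel O: fixed,movfront,movback\n',np.round(R*1000,1),'med',np.median(R,0)*1000)
    if 1:
        s,p=wprof(n,O,xh,.05,'m'); print(np.c_[s*1000,p][::12].round(0).astype(int).tolist())
    E=[]
    for x in(-.026,-.024,-.022) if n=="top" else (-.030,-.027,-.024):
        s,p=wprof(n,O+x*xh,yh,.05,'c'); E.append([ed(s,p,-.045,-.02,1),ed(s,p,.02,.045,-1)])
    print('bar y ends',np.array(E)*1000, np.mean(E)*1000)
print("O in xh,yh",O@xh,O@yh)
```

```text
top x_h edges rel O: fixed,movfront,movback
 [[  5.3 -23.8 -26.8]
 [  5.6 -23.  -28.6]
 [  4.1 -22.8 -27.8]
 [  5.1 -24.  -26.8]
 [  5.8 -23.1 -25.8]
 [  4.1 -22.  -27.1]
 [  4.9 -24.  -28.1]
 [  6.1 -23.1 -28.8]
 [  3.9 -22.1 -28. ]] med [  5.0918 -23.1219 -27.7963]
[[-50, 87], [-48, 94], [-46, 94], [-44, 93], [-42, 93], [-40, 97], [-38, 102], [-36, 106], [-34, 98], [-32, 91], [-30, 85], [-28, 87], [-26, 80], [-24, 77], [-22, 101], [-20, 112], [-18, 118], [-16, 117], [-14, 117], [-12, 112], [-10, 101], [-8, 89], [-6, 82], [-4, 79], [-2, 79], [0, 79], [2, 75], [4, 60], [6, 43], [8, 35], [10, 48], [12, 63], [14, 74], [16, 78], [18, 78], [20, 78], [22, 77], [24, 78], [26, 78], [28, 78], [30, 77], [32, 77], [34, 78], [36, 81], [38, 92], [40, 105], [42, 108], [44, 109], [46, 109], [48, 109]]
bar y ends [[-31.6361  39.6494]
 [-31.9699  39.1486]
 [-32.3038  38.9816]] 3.6449638286032218
side x_h edges rel O: fixed,movfront,movback
 [[  6.1 -10.1 -25.6]
 [  6.1 -10.4 -25.6]
 [  6.4 -10.3 -26. ]
 [  6.8 -10.1 -24.6]
 [  7.4  -9.9 -26. ]
 [  7.1 -10.3 -25.6]
 [  6.9 -11.3 -25.8]
 [  5.8  -9.1 -25.5]
 [  6.6  -8.1 -26. ]] med [  6.5943 -10.1002 -25.626 ]
[[-50, 90], [-48, 92], [-46, 91], [-44, 89], [-42, 88], [-40, 88], [-38, 87], [-36, 87], [-34, 80], [-32, 71], [-30, 69], [-28, 72], [-26, 86], [-24, 102], [-22, 114], [-20, 122], [-18, 124], [-16, 121], [-14, 112], [-12, 97], [-10, 77], [-8, 58], [-6, 44], [-4, 34], [-2, 33], [0, 34], [2, 36], [4, 42], [6, 49], [8, 57], [10, 65], [12, 69], [14, 72], [16, 74], [18, 74], [20, 75], [22, 76], [24, 77], [26, 80], [28, 85], [30, 93], [32, 101], [34, 109], [36, 115], [38, 118], [40, 120], [42, 120], [44, 120], [46, 120], [48, 119]]
bar y ends [[-37.6461  28.4641]
 [-35.6427  32.4708]
 [-33.3055  33.8063]] -1.9755147468002212
O in xh,yh 0.5703917066397638 -0.13810612222699453
```

Run:
```python
from geo import *
xh=np.array([np.cos(.183),np.sin(.183),0]);yh=np.array([-np.sin(.183),np.cos(.183),0])
O=np.array([.586,-.032,.041])
def r(n,u,v,z): p=onz(n,u,v,z)-O; return np.array([p@xh,p@yh])*1000
im=cv2.imread("pics/top0.png").astype(float).mean(2)
# dark line: per column min value
for c in range(323,354):
    k=210+(-.185)*(c-338); a=int(round(k)); print(c,im[a-3:a+4,c].astype(int))
print("top bar ends",r("top",328.3,221,.041),r("top",351.7,216.3,.041))
print("top holder base corners",r("top",323.6,202.5,.01),r("top",347.3,198,.01),r("top",354.5,234,.01),r("top",329.8,238.2,.01))
print("side: fixed jaw top near corner",r("side",341.7,226.8,.041),"far corner",r("side",324.7,214.8,.041),"left",r("side",320.6,219,.041))
print("knob top",r("top",344.5,241,.03))
```

```text
323 [111 110 111 112 111 112 113]
324 [110 111 112 112 112 112 111]
325 [ 75  74  80  98 114 112 113]
326 [73 74 77 82 83 77 76]
327 [60 65 59 57 65 75 79]
328 [72 69 48 34 54 79 80]
329 [78 70 48 31 57 79 78]
330 [79 75 62 39 29 57 78]
331 [79 76 58 34 35 62 78]
332 [79 74 54 34 40 69 79]
333 [78 72 49 26 48 76 79]
334 [79 73 47 29 56 79 80]
335 [76 64 43 31 57 78 79]
336 [78 74 59 36 34 62 78]
337 [79 75 59 34 45 74 79]
338 [78 73 52 33 50 79 79]
339 [78 72 49 31 54 78 78]
340 [76 68 44 30 57 78 78]
341 [78 77 63 36 37 64 77]
342 [78 75 60 34 45 75 78]
343 [78 75 57 29 48 80 78]
344 [78 71 49 26 50 78 79]
345 [77 69 46 29 55 78 79]
346 [75 61 39 28 58 78 78]
347 [78 76 58 35 38 67 79]
348 [76 73 53 29 45 77 78]
349 [81 75 63 57 63 79 78]
350 [101  76  54  62  70  80  80]
351 [110 102  98  99 103 102  82]
352 [110 109 109 111 110 111 110]
353 [110 110 109 109 110 111 110]
top bar ends [-17.6813  35.7885] [-16.7225 -31.1563]
top holder base corners [43.6346 38.3181] [ 43.9175 -31.4933] [-63.1013 -31.3938] [-61.9462  40.003 ]
side: fixed jaw top near corner [ 22.5353 -28.198 ] far corner [25.3537 33.8269] left [ 6.4028 31.7937]
knob top [-80.0754   1.4492]
```

```bash
cat > hold.py <<'E'
from shot import *
yaw=.183
xh=np.array([np.cos(yaw),np.sin(yaw),0]);yh=np.array([-np.sin(yaw),np.cos(yaw),0])
O=np.array([.586,-.032,0])
def H(x,y,z): return O+xh*x*1e-3+yh*y*1e-3+np.array([0,0,z*1e-3])
def inH(p): d=np.array(p)-O; return np.array([d@xh,d@yh,d[2]])*1000
E
python3 - <<'E'
from hold import *
print(H(-1.8,3,95)); need(H(-1.8,3,95),yaw)
E
```

```text
[ 0.5837 -0.0294  0.095 ]
t 6.15 pos [0.5472 0.0643 0.158 ] psi -1.5315 zaxis [ 0.005  -0.0177 -0.9998] q [ 0.0362  0.0319  1.7039 -0.0181  1.4015  1.5707] F [-0.7178 -0.081   0.2697] M [0.0195 0.0982 0.0074] open 0.0132
need cm [ 3.6458 -9.3693 -6.2996] tilt wx,wy [0.0177 0.005 ] wz 1.7144802096158234
```

Request:
{"op": "send_rows", "data": {
  "series": [
    {"dx": 0.2, "dy": -0.6, "dz": 0, "wx": 0.005, "wy": 0.002, "wz": 0.11, "fingers": 255},
    {"dx": 0.3, "dy": -0.7, "dz": 0, "wx": 0.005, "wy": 0.002, "wz": 0.12, "fingers": 255},
    {"dx": 0.3, "dy": -0.7, "dz": 0, "wx": 0.004, "wy": 0, "wz": 0.12, "fingers": 255},
    {"dx": 0.3, "dy": -0.7, "dz": 0, "wx": 0.002, "wy": 0, "wz": 0.12, "fingers": 255},
    {"dx": 0.3, "dy": -0.7, "dz": 0, "wx": 0, "wy": 0, "wz": 0.12, "fingers": 255},
    {"dx": 0.3, "dy": -0.7, "dz": 0, "wx": 0, "wy": 0, "wz": 0.12, "fingers": 255},
    {"dx": 0.3, "dy": -0.7, "dz": 0, "wx": 0, "wy": 0, "wz": 0.12, "fingers": 255},
    {"dx": 0.3, "dy": -0.7, "dz": -0.5, "wx": 0, "wy": 0, "wz": 0.12, "fingers": 255},
    {"dx": 0.3, "dy": -0.7, "dz": -0.5, "wx": 0, "wy": 0, "wz": 0.12, "fingers": 255},
    {"dx": 0.2, "dy": -0.7, "dz": -0.5, "wx": 0, "wy": 0, "wz": 0.12, "fingers": 255},
    {"dx": 0.2, "dy": -0.7, "dz": -0.5, "wx": 0, "wy": 0, "wz": 0.12, "fingers": 255},
    {"dx": 0.2, "dy": -0.6, "dz": -0.5, "wx": 0, "wy": 0, "wz": 0.12, "fingers": 255},
    {"dx": 0.1, "dy": -0.4, "dz": -0.5, "wx": 0, "wy": 0, "wz": 0.12, "fingers": 255},
    {"dx": 0, "dy": 0, "dz": -0.3, "wx": 0, "wy": 0, "wz": 0.05, "fingers": 255},
    {"dx": 0, "dy": 0, "dz": 0, "wx": 0, "wy": 0, "wz": 0, "fingers": 255},
    {"dx": 0, "dy": 0, "dz": 0, "wx": 0, "wy": 0, "wz": 0, "fingers": 255}
  ]
}}

```text
t: 7.48
tool_pos: [0.584, -0.0134, 0.1306]
orientation: [-2.072, -2.353, -0.015]
force: [0.8, 0.0, -0.9]
opening: 0.0129
```

Run:
```python
from hold import *
need(H(-1.8,3,90),yaw)
```

```text
t 7.48 pos [ 0.584  -0.0134  0.1306] psi 0.1270 zaxis [ 0.0017  0.0112 -0.9999] q [-0.118   0.1437  1.6367  0.0115  1.3609 -0.2475] F [ 0.7952  0.0419 -0.9099] M [-0.0792  0.0638  0.0011] open 0.0129
need cm [-0.0266 -1.5992 -4.0601] tilt wx,wy [-0.0112  0.0017] wz 0.05595311968241745
```

Request:
{"op": "send_rows", "data": {
  "series": [
    {"dx": 0, "dy": -0.5, "dz": -0.8, "wx": -0.004, "wy": 0.001, "wz": 0.02, "fingers": 255},
    {"dx": 0, "dy": -0.6, "dz": -1.2, "wx": -0.004, "wy": 0, "wz": 0.02, "fingers": 255},
    {"dx": 0, "dy": -0.4, "dz": -1.2, "wx": -0.002, "wy": 0, "wz": 0.01, "fingers": 255},
    {"dx": 0, "dy": 0, "dz": -0.4, "wx": 0, "wy": 0, "wz": 0, "fingers": 255},
    {"dx": 0, "dy": 0, "dz": 0, "wx": 0, "wy": 0, "wz": 0, "fingers": 255},
    {"dx": 0, "dy": 0, "dz": 0, "wx": 0, "wy": 0, "wz": 0, "fingers": 255}
  ]
}}

```text
t: 7.98
tool_pos: [0.5835, -0.0286, 0.0909]
orientation: [-2.017, -2.408, -0.001]
force: [0.1, -0.5, -0.8]
opening: 0.0129
```

Run:
```python
from hold import *
need(H(-1.8,3,90),yaw); s=robot.read_state(); p=s["tool_pos"]; print(inH(p))
u,v=proj("side",p).astype(int)
shot("side","s6",290,195,355,250,11,g=2.2,o=-40,marks=[p])
```

```text
t 7.98 pos [ 0.5835 -0.0286  0.0909] psi 0.1761 zaxis [ 0.0001  0.0004 -1.    ] q [-0.1371  0.1835  1.6683  0.0005  1.2897 -0.3133] F [ 0.113  -0.4624 -0.7847] M [-0.0825 -0.0288  0.0261] open 0.0129
need cm [ 0.0146 -0.0736 -0.0864] tilt wx,wy [-0.0004  0.0001] wz 0.0068956216004973925
[-1.8097  3.7505 90.8643]
```

View pics/s6.png

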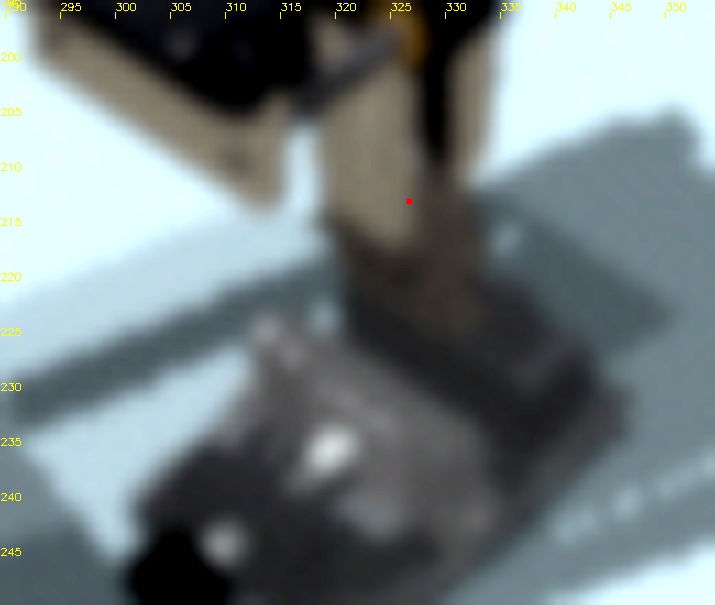

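Run:
```python
from hold import *
im=cv2.imread("pics/s6_raw.png")
x0,y0,s=310,200,20
c=cv2.resize(im[200:232,310:346],None,fx=s,fy=s,interpolation=cv2.INTER_CUBIC)
c=np.clip(c.astype(float)*3-60,0,255).astype(np.uint8)
def P(p): u,v=proj("side",p); return (int((u-x0+.5)*s),int((v-y0+.5)*s))
tp=inH(robot.read_state()["tool_pos"]); b=tp[2]-32.3
box=[(x,y,z) for x in(-6.5,6.5) for y in(-20,20) for z in(0,)]
L=lambda a,b_,col:cv2.line(c,P(H(tp[0]+a[0],tp[1]+a[1],b+a[2])),P(H(tp[0]+b_[0],tp[1]+b_[1],b+b_[2])),col,1)
for xx in(-6.5,6.5):
    L((xx,-17,0),(xx,17,0),(0,255,255)); L((xx,-26.5,12),(xx,-26.5,32),(0,255,0)); L((xx,26.5,12),(xx,26.5,32),(0,255,0))
# tips plane
cv2.circle(c,P(H(*tp)),4,(0,0,255),-1)
for xx in(-6.5,6.5):
    cv2.line(c,P(H(tp[0]+xx,tp[1]-7.5,tp[2])),P(H(tp[0]+xx,tp[1]+7.5,tp[2])),(255,0,255),1)
cv2.imwrite("pics/s6b.png",c)
```

```text
(no output)
```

View pics/s6b.png

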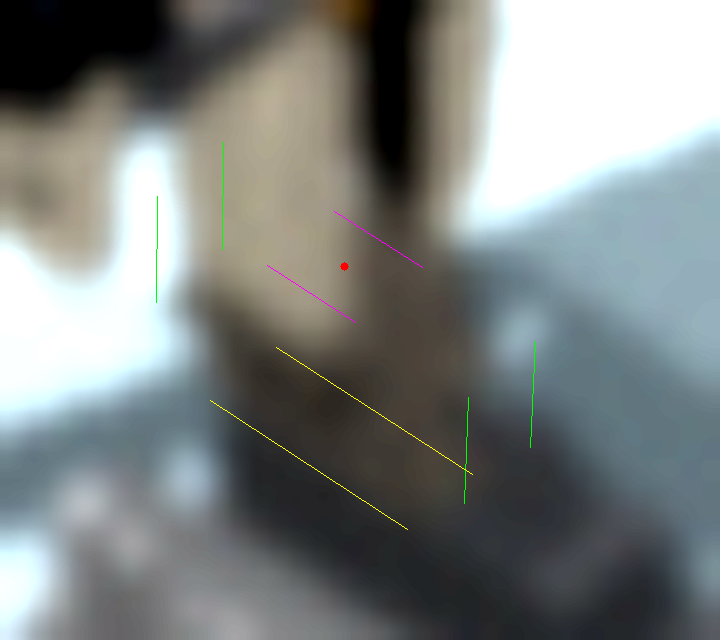

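Request:
{"op": "send_rows", "data": {
  "series": [
    {"dx": 0, "dy": -0.05, "dz": -0.5, "wx": 0, "wy": 0, "wz": 0.005, "fingers": 255},
    {"dx": 0, "dy": 0, "dz": -0.5, "wx": 0, "wy": 0, "wz": 0, "fingers": 255},
    {"dx": 0, "dy": 0, "dz": -0.2, "wx": 0, "wy": 0, "wz": 0, "fingers": 255},
    {"dx": 0, "dy": 0, "dz": -0.1, "wx": 0, "wy": 0, "wz": 0, "fingers": 255},
    {"dx": 0, "dy": 0, "dz": 0, "wx": 0, "wy": 0, "wz": 0, "fingers": 255},
    {"dx": 0, "dy": 0, "dz": 0, "wx": 0, "wy": 0, "wz": 0, "fingers": 255}
  ]
}}

```text
t: 8.53
tool_pos: [0.5844, -0.0289, 0.0777]
orientation: [2.011, 2.412, 0.003]
force: [-0.7, 0.3, -1.1]
opening: 0.0126
```

Run:
```python
from hold import *
need(H(-1.8,3,72),yaw); s=robot.read_state(); p=s["tool_pos"]; print(inH(p))
shot("side","s7",300,200,350,245,14,g=2.5,o=-40,marks=[p])
```

```text
t 8.53 pos [ 0.5844 -0.0289  0.0777] psi 0.1812 zaxis [ 0.002   0.0005 -1.    ] q [-0.1375  0.1982  1.6773  0.0008  1.2642 -0.319 ] F [-0.6692  0.3241 -1.144 ] M [-0.083   0.0642 -0.0058] open 0.0126
need cm [-0.0691 -0.0481 -0.5735] tilt wx,wy [-0.0005  0.002 ] wz 0.0017579248795676072
[-1.0332  3.3474 77.7352]
```

View pics/s7.png

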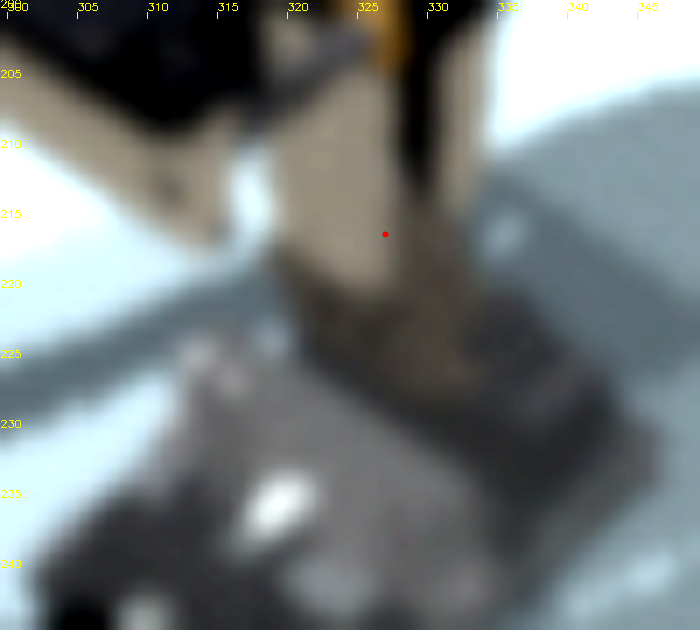

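Request:
{"op": "send_rows", "data": {
  "series": [
    {"dx": -0.05, "dy": -0.03, "dz": -0.2, "wx": 0, "wy": 0.002, "wz": 0, "fingers": 255},
    {"dx": 0, "dy": 0, "dz": -0.2, "wx": 0, "wy": 0, "wz": 0, "fingers": 255},
    {"dx": 0, "dy": 0, "dz": -0.2, "wx": 0, "wy": 0, "wz": 0, "fingers": 255},
    {"dx": 0, "dy": 0, "dz": -0.1, "wx": 0, "wy": 0, "wz": 0, "fingers": 255},
    {"dx": 0, "dy": 0, "dz": 0, "wx": 0, "wy": 0, "wz": 0, "fingers": 255}
  ]
}}

```text
t: 9.0
tool_pos: [0.5844, -0.0293, 0.0709]
orientation: [2.011, 2.413, 0.001]
force: [0.4, 0.6, -0.9]
opening: 0.0125
```

Run:
```python
from hold import *
need(H(-1.8,3,72),yaw); s=robot.read_state(); p=s["tool_pos"]; print(inH(p))
```

```text
t 9.00 pos [ 0.5844 -0.0293  0.0709] psi 0.1812 zaxis [ 0.0011  0.0003 -1.    ] q [-0.1379  0.2069  1.6809  0.0004  1.2528 -0.3193] F [ 0.4262  0.5738 -0.9109] M [-0.0952  0.0473  0.0262] open 0.0125
need cm [-0.0702 -0.0107  0.1137] tilt wx,wy [-0.0003  0.0011] wz 0.0017830530835021285
[-1.0906  2.9779 70.8629]
```

Request:
{"op": "send_rows", "data": {
  "series": [
    {"dx": -0.03, "dy": 0, "dz": -0.2, "wx": 0, "wy": 0, "wz": 0, "fingers": 255},
    {"dx": 0, "dy": 0, "dz": -0.2, "wx": 0, "wy": 0, "wz": 0, "fingers": 255},
    {"dx": 0, "dy": 0, "dz": -0.1, "wx": 0, "wy": 0, "wz": 0, "fingers": 255},
    {"dx": 0, "dy": 0, "dz": 0, "wx": 0, "wy": 0, "wz": 0, "fingers": 255}
  ]
}}

```text
t: 9.33
tool_pos: [0.5842, -0.0293, 0.0654]
orientation: [2.011, 2.413, 0.002]
force: [0.0, 0.3, 0.2]
opening: 0.0129
```

Run:
```python
from hold import *
st(); s=robot.read_state(); p=s["tool_pos"]; print(inH(p))
```

```text
t 9.33 pos [ 0.5842 -0.0293  0.0654] psi 0.1812 zaxis [ 0.0014  0.0002 -1.    ] q [-0.138   0.2125  1.6852  0.0005  1.2425 -0.3194] F [0.0125 0.3269 0.1849] M [-0.0607  0.0328  0.0235] open 0.0129
[-1.286   3.0032 65.4025]
```

Request:
{"op": "send_rows", "data": {
  "series": [
    {"dx": 0, "dy": 0, "dz": -0.3, "wx": 0, "wy": 0, "wz": 0, "fingers": 255},
    {"dx": 0, "dy": 0, "dz": -0.4, "wx": 0, "wy": 0, "wz": 0, "fingers": 255},
    {"dx": 0, "dy": 0, "dz": -0.3, "wx": 0, "wy": 0, "wz": 0, "fingers": 255},
    {"dx": 0, "dy": 0, "dz": -0.2, "wx": 0, "wy": 0, "wz": 0, "fingers": 255},
    {"dx": 0, "dy": 0, "dz": 0, "wx": 0, "wy": 0, "wz": 0, "fingers": 255}
  ]
}}

```text
t: 9.75
tool_pos: [0.5844, -0.0293, 0.0521]
orientation: [2.01, 2.412, 0.002]
force: [1.0, 0.1, -0.1]
opening: 0.0127
```

Run:
```python
from hold import *
st(); s=robot.read_state(); p=s["tool_pos"]; print(inH(p))
```

```text
t 9.75 pos [ 0.5844 -0.0293  0.0521] psi 0.1813 zaxis [ 0.0019  0.0002 -1.    ] q [-0.1379  0.2285  1.6931  0.0005  1.2181 -0.3194] F [ 0.9862  0.0597 -0.1187] M [-0.058  -0.1484 -0.0098] open 0.0127
[-1.1128  3.001  52.1101]
```

Request:
{"op": "send_rows", "data": {
  "series": [
    {"dx": 0.08, "dy": 0.015, "dz": -0.15, "wx": 0, "wy": 0, "wz": 0, "fingers": 255},
    {"dx": 0.08, "dy": 0.015, "dz": -0.1, "wx": 0, "wy": 0, "wz": 0, "fingers": 255},
    {"dx": 0.05, "dy": 0.01, "dz": 0, "wx": 0, "wy": 0, "wz": 0, "fingers": 255}
  ]
}}

```text
t: 10.0
tool_pos: [0.5863, -0.0288, 0.049]
orientation: [2.011, 2.413, 0.001]
force: [0.1, -0.1, -1.3]
opening: 0.0127
```

Run:
```python
from hold import *
st(); s=robot.read_state(); p=s["tool_pos"]; print(inH(p))
```

```text
t 10.00 pos [ 0.5863 -0.0288  0.049 ] psi 0.1812 zaxis [ 0.0011  0.0003 -1.    ] q [-0.1367  0.2378  1.6884  0.0005  1.2143 -0.3181] F [ 0.0522 -0.1306 -1.3283] M [-0.0691  0.0612  0.0616] open 0.0127
[ 0.8427  3.081  48.9951]
```

Request:
{"op": "send_rows", "data": {
  "series": [
    {"dx": 0.06, "dy": 0.01, "dz": -0.05, "wx": 0, "wy": 0, "wz": 0, "fingers": 255},
    {"dx": 0.06, "dy": 0.01, "dz": 0, "wx": 0, "wy": 0, "wz": 0, "fingers": 255}
  ]
}}

```text
t: 10.17
tool_pos: [0.5875, -0.0286, 0.0484]
orientation: [2.011, 2.413, 0.001]
force: [-0.9, 0.2, 0.3]
opening: 0.0129
```

Run:
```python
from hold import *
st(); s=robot.read_state(); p=s["tool_pos"]; print(inH(p))
```

```text
t 10.17 pos [ 0.5875 -0.0286  0.0484] psi 0.1811 zaxis [ 0.0009  0.0003 -1.    ] q [-0.1361  0.242   1.6848  0.0005  1.214  -0.3174] F [-0.9114  0.1972  0.268 ] M [-0.0956  0.0791  0.0395] open 0.0129
[ 2.1182  3.0506 48.3889]
```

Request:
{"op": "send_rows", "data": {
  "series": [
    {"dx": 0.05, "dy": 0.01, "dz": 0, "wx": 0, "wy": 0, "wz": 0, "fingers": 255},
    {"dx": 0.05, "dy": 0.01, "dz": 0, "wx": 0, "wy": 0, "wz": 0, "fingers": 255}
  ]
}}

```text
t: 10.33
tool_pos: [0.588, -0.0285, 0.0484]
orientation: [-2.011, -2.413, 0.001]
force: [-4.8, -0.8, 1.8]
opening: 0.0128
```

Run:
```python
from hold import *
st(); s=robot.read_state(); p=s["tool_pos"]; print(inH(p))
```

```text
t 10.33 pos [ 0.588  -0.0285  0.0484] psi 0.1813 zaxis [-0.0007  0.0001 -1.    ] q [-0.1355  0.2446  1.6817  0.      1.2159 -0.3168] F [-4.8492 -0.7594  1.7512] M [-0.2399  0.8448 -0.0342] open 0.0128
[ 2.6206  3.0831 48.3852]
```

Request:
{"op": "send_rows", "data": {
  "series": [
    {"dx": -0.03, "dy": 0, "dz": -0.1, "wx": 0, "wy": 0, "wz": 0, "fingers": 255},
    {"dx": 0, "dy": 0, "dz": -0.1, "wx": 0, "wy": 0, "wz": 0, "fingers": 255},
    {"dx": 0, "dy": 0, "dz": -0.06, "wx": 0, "wy": 0, "wz": 0, "fingers": 255}
  ]
}}

```text
t: 10.58
tool_pos: [0.5878, -0.0286, 0.0461]
orientation: [-2.011, -2.413, 0.001]
force: [-4.1, 0.0, 7.4]
opening: 0.0126
```

Run:
```python
from hold import *
st(); s=robot.read_state(); p=s["tool_pos"]; print(inH(p))
```

```text
t 10.58 pos [ 0.5878 -0.0286  0.0461] psi 0.1813 zaxis [-0.0005 -0.0001 -1.    ] q [-0.1356  0.2468  1.6836 -0.0001  1.2116 -0.3168] F [-4.1133  0.04    7.3527] M [-0.0096  0.855  -0.0081] open 0.0126
[ 2.4159  3.0172 46.1203]
```

Request:
{"op": "send_rows", "data": {
  "series": [
    {"dx": 0, "dy": 0, "dz": 0.03, "wx": 0, "wy": 0, "wz": 0, "fingers": 210},
    {"dx": 0, "dy": 0, "dz": 0, "wx": 0, "wy": 0, "wz": 0, "fingers": 190},
    {"dx": 0, "dy": 0, "dz": 0, "wx": 0, "wy": 0, "wz": 0, "fingers": 150},
    {"dx": 0, "dy": 0, "dz": 0, "wx": 0, "wy": 0, "wz": 0, "fingers": 150},
    {"dx": 0, "dy": 0, "dz": 0, "wx": 0, "wy": 0, "wz": 0, "fingers": 150}
  ]
}}

```text
t: 11.0
tool_pos: [0.589, -0.0285, 0.0469]
orientation: [2.01, 2.412, 0.002]
force: [-0.1, 1.3, 0.4]
opening: 0.0363
```

Run:
```python
from hold import *
st(); s=robot.read_state(); p=s["tool_pos"]; print(inH(p))
shot("side","s8",300,195,350,240,14,g=2.5,o=-40,marks=[p])
```

```text
t 11.00 pos [ 0.589  -0.0285  0.0469] psi 0.1813 zaxis [ 0.0021  0.     -1.    ] q [-0.1355  0.2462  1.6828  0.0003  1.2105 -0.3168] F [-0.0976  1.3336  0.3855] M [-0.0687  0.0731  0.0149] open 0.0363
[ 3.5825  2.8976 46.8938]
```

View pics/s8.png

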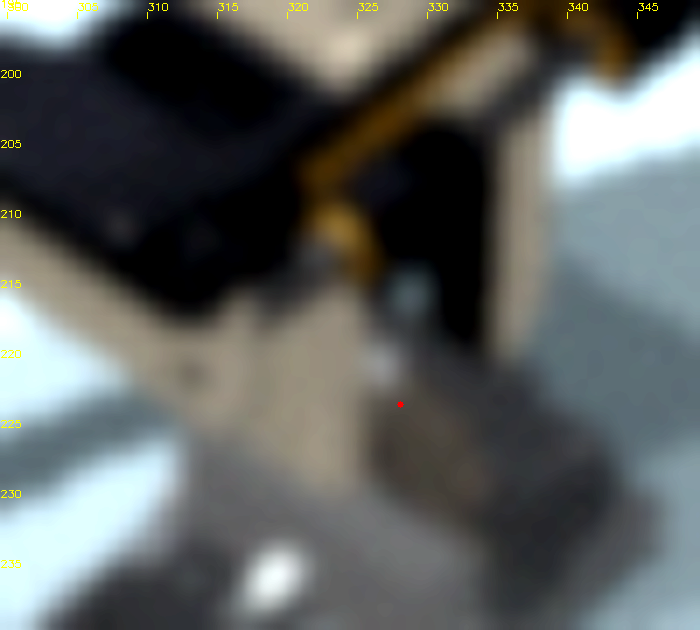

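Request:
{"op": "send_rows", "data": {
  "series": [
    {"dx": 0, "dy": 0, "dz": 0.5, "wx": 0, "wy": 0, "wz": 0, "fingers": 150},
    {"dx": 0, "dy": 0, "dz": 1.5, "wx": 0, "wy": 0, "wz": 0, "fingers": 150},
    {"dx": 0, "dy": 0, "dz": 3, "wx": 0, "wy": 0, "wz": 0, "fingers": 150},
    {"dx": 0, "dy": 0, "dz": 3, "wx": 0, "wy": 0, "wz": 0, "fingers": 150},
    {"dx": 0, "dy": -0.5, "dz": 2.5, "wx": 0, "wy": 0, "wz": 0, "fingers": 150},
    {"dx": -0.7, "dy": -2, "dz": 1, "wx": 0, "wy": 0, "wz": 0, "fingers": 150},
    {"dx": -1, "dy": -2.5, "dz": 0, "wx": 0, "wy": 0, "wz": 0, "fingers": 150},
    {"dx": -1.2, "dy": -3, "dz": 0, "wx": 0, "wy": 0, "wz": 0, "fingers": 150},
    {"dx": -1.2, "dy": -3, "dz": 0, "wx": 0, "wy": 0, "wz": 0, "fingers": 150},
    {"dx": -1.2, "dy": -3, "dz": 0, "wx": 0, "wy": 0, "wz": 0, "fingers": 150},
    {"dx": -1.2, "dy": -3, "dz": 0, "wx": 0, "wy": 0, "wz": 0, "fingers": 150},
    {"dx": -1, "dy": -2, "dz": 0, "wx": 0, "wy": 0, "wz": 0, "fingers": 150},
    {"dx": 0, "dy": -0.5, "dz": 0, "wx": 0, "wy": 0, "wz": 0, "fingers": 150},
    {"dx": 0, "dy": 0, "dz": 0, "wx": 0, "wy": 0, "wz": 0, "fingers": 150}
  ]
}}

```text
t: 12.22
tool_pos: [0.5096, -0.2301, 0.1743]
orientation: [2.001, 2.411, 0.004]
force: [1.0, 0.4, -0.1]
opening: 0.0385
```

Run:
```python
from hold import *
st()
shot("side","s9",290,190,380,250,8,g=2.2,o=-30)
shot("top","t9",315,190,375,250,10,g=2,o=-40)
from seg import *
a=seg("top","pics/top0.png",370,220,450,270,lambda r,g,b:(r-b>35),"block")
W=[onz("top",*c,.058) for c in a[2]]
for w in W: print(w)
for i in range(4):
    d=W[(i+1)%4]-W[i]; print(np.linalg.norm(d)*1000,np.degrees(np.arctan2(d[1],d[0])))
```

```text
t 12.22 pos [ 0.5096 -0.2301  0.1743] psi 0.1857 zaxis [ 0.008  -0.0035 -1.    ] q [-0.5165  0.0362  1.669   0.0009  1.4277 -0.7023] F [ 1.      0.3544 -0.0783] M [-0.057   0.1054  0.0289] open 0.0385
top block area 687.15625 cen [406.718  243.0144] rectc [407.2175 242.5934] [18.6424 44.4682] 81.48421478271484
[ 0.5149 -0.1522  0.058 ]
[ 0.5328 -0.2728  0.058 ]
[ 0.482  -0.2781  0.058 ]
[ 0.4643 -0.1584  0.058 ]
121.94716684444342 -81.58789225424006
51.021132404143444 -174.05382870704491
121.01928930610224 98.4041136630566
50.97275782127609 6.987425544120002
```

View pics/s9.png

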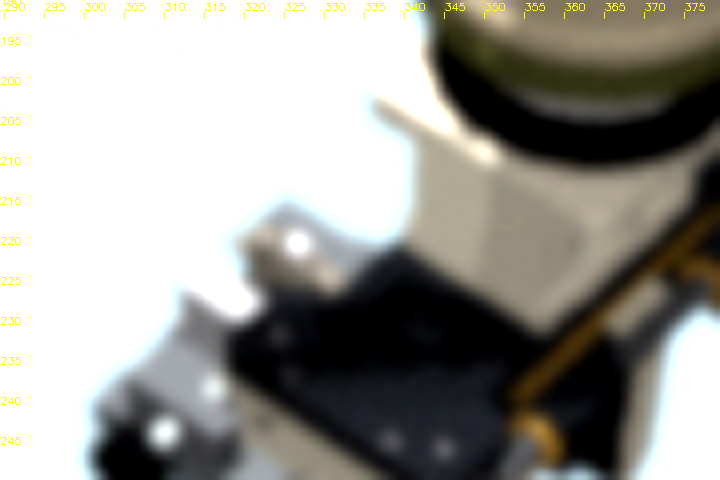

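View pics/t9.png

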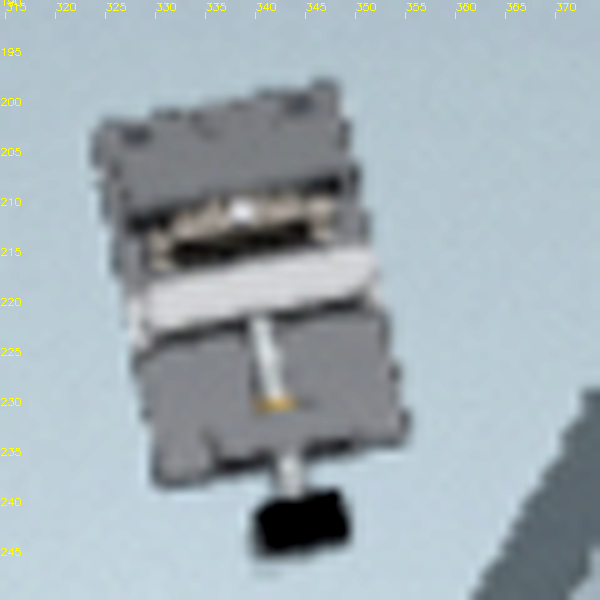

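Request:
{"op": "send_rows", "data": {
  "series": [
    {"dx": -0.3, "dy": -0.5, "dz": -1, "wx": 0.003, "wy": 0.006, "wz": -0.02, "fingers": 150},
    {"dx": -0.25, "dy": -0.5, "dz": -1.5, "wx": 0, "wy": 0.002, "wz": -0.02, "fingers": 150},
    {"dx": -0.1, "dy": -0.2, "dz": -1.5, "wx": 0, "wy": 0, "wz": 0, "fingers": 150},
    {"dx": 0, "dy": 0, "dz": -0.5, "wx": 0, "wy": 0, "wz": 0, "fingers": 150},
    {"dx": 0, "dy": 0, "dz": 0, "wx": 0, "wy": 0, "wz": 0, "fingers": 150},
    {"dx": 0, "dy": 0, "dz": 0, "wx": 0, "wy": 0, "wz": 0, "fingers": 150}
  ]
}}

```text
t: 12.82
tool_pos: [0.5057, -0.2349, 0.1254]
orientation: [-2.047, -2.379, -0.001]
force: [-0.1, -1.1, 0.6]
opening: 0.038
```

Run:
```python
from hold import *
need((.5025,-.243,.064),.145); p=robot.read_state()["tool_pos"]
shot("side","s10",320,240,400,310,9,g=2,o=-20,marks=[p,np.array([.5025,-.243,.1])])
```

```text
t 12.82 pos [ 0.5057 -0.2349  0.1254] psi 0.1496 zaxis [-0.0017  0.0024 -1.    ] q [-0.5276  0.0823  1.7127  0.0013  1.3492 -0.6775] F [-0.066  -1.1499  0.6465] M [-0.0833  0.0548  0.0409] open 0.0380
need cm [-0.3199 -0.812  -6.1397] tilt wx,wy [-0.0024 -0.0017] wz -0.004601355810187613
```

View pics/s10.png

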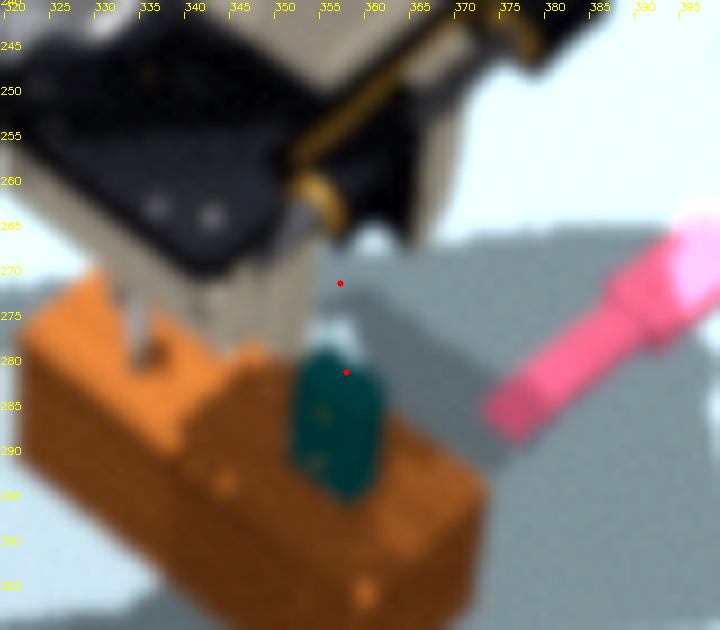

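Request:
{"op": "send_rows", "data": {
  "series": [
    {"dx": -0.15, "dy": -0.4, "dz": -0.2, "wx": -0.002, "wy": -0.001, "wz": -0.003, "fingers": 150},
    {"dx": -0.12, "dy": -0.3, "dz": -0.3, "wx": 0, "wy": 0, "wz": 0, "fingers": 150},
    {"dx": 0, "dy": -0.05, "dz": -0.3, "wx": 0, "wy": 0, "wz": 0, "fingers": 150},
    {"dx": 0, "dy": 0, "dz": 0, "wx": 0, "wy": 0, "wz": 0, "fingers": 150}
  ]
}}

```text
t: 13.2
tool_pos: [0.5045, -0.2429, 0.1192]
orientation: [2.049, 2.377, 0.001]
force: [0.1, -0.1, 0.4]
opening: 0.0387
```

Run:
```python
from hold import *
need((.5025,-.243,.064),.145)
```

```text
t 13.20 pos [ 0.5045 -0.2429  0.1192] psi 0.1479 zaxis [ 0.0027 -0.0017 -1.    ] q [-0.5403  0.0887  1.7176 -0.      1.3321 -0.6882] F [ 0.1365 -0.1345  0.4484] M [-0.0165  0.0954 -0.0427] open 0.0387
need cm [-0.2032 -0.0054 -5.5246] tilt wx,wy [0.0017 0.0027] wz -0.002867405209543872
```

Request:
{"op": "send_rows", "data": {
  "series": [
    {"dx": -0.12, "dy": 0, "dz": -0.8, "wx": 0.001, "wy": 0.002, "wz": -0.002, "fingers": 150},
    {"dx": -0.06, "dy": 0, "dz": -1.1, "wx": 0, "wy": 0, "wz": 0, "fingers": 150},
    {"dx": 0, "dy": 0, "dz": -1.1, "wx": 0, "wy": 0, "wz": 0, "fingers": 150},
    {"dx": 0, "dy": 0, "dz": -1.0, "wx": 0, "wy": 0, "wz": 0, "fingers": 150},
    {"dx": 0, "dy": 0, "dz": -0.5, "wx": 0, "wy": 0, "wz": 0, "fingers": 150},
    {"dx": 0, "dy": 0, "dz": -0.2, "wx": 0, "wy": 0, "wz": 0, "fingers": 150},
    {"dx": 0, "dy": 0, "dz": 0, "wx": 0, "wy": 0, "wz": 0, "fingers": 150}
  ]
}}

```text
t: 13.78
tool_pos: [0.5015, -0.2427, 0.0661]
orientation: [-2.055, -2.376, 0.0]
force: [0.8, 0.1, -0.3]
opening: 0.0383
```

Run:
```python
from hold import *
need((.5025,-.243,.064),.145);p=robot.read_state()["tool_pos"]
shot("side","s11",320,240,400,310,9,g=2,o=-20,marks=[p])
```

```text
t 13.78 pos [ 0.5015 -0.2427  0.0661] psi 0.1447 zaxis [-0.0006  0.0003 -1.    ] q [-0.5427  0.1429  1.7624 -0.0001  1.2371 -0.6874] F [ 0.8177  0.0845 -0.2566] M [-0.0676  0.0747 -0.02  ] open 0.0383
need cm [ 0.0993 -0.0272 -0.215 ] tilt wx,wy [-0.0003 -0.0006] wz 0.0002608472556073771
```

View pics/s11.png

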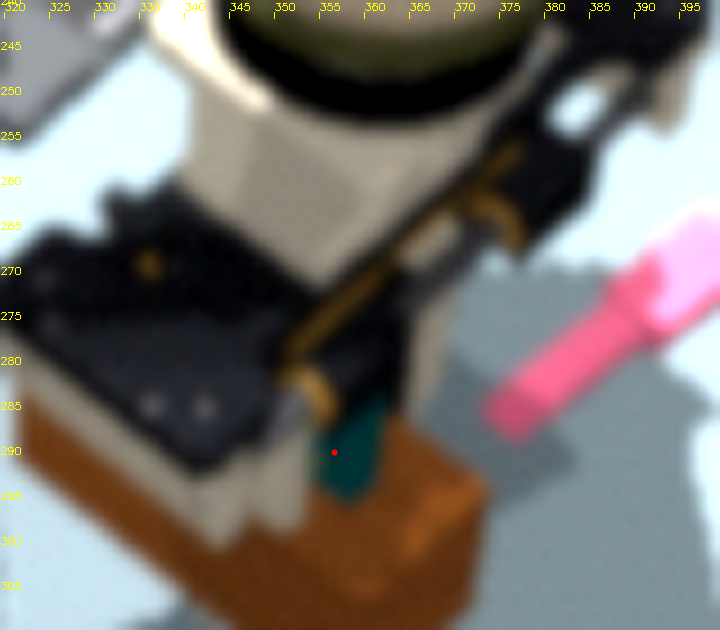

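Request:
{"op": "send_rows", "data": {
  "series": [
    {"dx": 0.06, "dy": 0, "dz": -0.05, "wx": 0, "wy": 0, "wz": 0, "fingers": 190},
    {"dx": 0, "dy": 0, "dz": 0, "wx": 0, "wy": 0, "wz": 0, "fingers": 220},
    {"dx": 0, "dy": 0, "dz": 0, "wx": 0, "wy": 0, "wz": 0, "fingers": 255},
    {"dx": 0, "dy": 0, "dz": 0, "wx": 0, "wy": 0, "wz": 0, "fingers": 255},
    {"dx": 0, "dy": 0, "dz": 0, "wx": 0, "wy": 0, "wz": 0, "fingers": 255}
  ],
  "newtons": 35
}}

```text
t: 14.25
tool_pos: [0.5035, -0.2433, 0.0676]
orientation: [2.053, 2.375, 0.0]
force: [0.3, -0.4, -0.5]
opening: 0.0119
```

Run:
```python
from hold import *
st()
```

```text
t 14.25 pos [ 0.5035 -0.2433  0.0676] psi 0.1450 zaxis [ 0.0018 -0.0012 -1.    ] q [-0.5419  0.1435  1.7587 -0.0001  1.2372 -0.6868] F [ 0.3387 -0.4235 -0.4897] M [-0.0954  0.0571  0.0528] open 0.0119
```

Request:
{"op": "send_rows", "data": {
  "series": [
    {"dx": 0, "dy": 0, "dz": 0.5, "wx": 0, "wy": 0, "wz": 0, "fingers": 255},
    {"dx": 0, "dy": 0, "dz": 1.2, "wx": 0, "wy": 0, "wz": 0, "fingers": 255},
    {"dx": 0, "dy": 0, "dz": 1.5, "wx": 0, "wy": 0, "wz": 0, "fingers": 255},
    {"dx": 0, "dy": 0, "dz": 1.5, "wx": 0, "wy": 0, "wz": 0, "fingers": 255},
    {"dx": 0, "dy": 0, "dz": 1.5, "wx": 0, "wy": 0, "wz": 0, "fingers": 255},
    {"dx": 0, "dy": 0, "dz": 1.5, "wx": 0, "wy": 0, "wz": 0, "fingers": 255},
    {"dx": 0.5, "dy": 0, "dz": 0.8, "wx": 0, "wy": 0, "wz": -0.05, "fingers": 255},
    {"dx": 1, "dy": 0.5, "dz": 0, "wx": 0, "wy": 0, "wz": -0.11, "fingers": 255},
    {"dx": 1, "dy": 0.8, "dz": 0, "wx": 0, "wy": 0, "wz": -0.12, "fingers": 255},
    {"dx": 1, "dy": 0.8, "dz": 0, "wx": 0, "wy": 0, "wz": -0.12, "fingers": 255},
    {"dx": 1, "dy": 0.8, "dz": 0, "wx": 0, "wy": 0, "wz": -0.12, "fingers": 255},
    {"dx": 0.5, "dy": 0.5, "dz": 0, "wx": 0, "wy": 0, "wz": -0.12, "fingers": 255},
    {"dx": 0, "dy": 0.2, "dz": 0, "wx": 0, "wy": 0, "wz": -0.1, "fingers": 255},
    {"dx": 0, "dy": 0, "dz": 0, "wx": 0, "wy": 0, "wz": 0, "fingers": 255}
  ]
}}

```text
t: 15.42
tool_pos: [0.558, -0.2073, 0.175]
orientation: [2.786, 1.421, 0.007]
force: [0.7, -0.8, -0.5]
opening: 0.0118
```

Run:
```python
from hold import *
st();p=robot.read_state()["tool_pos"]; u,v=proj("side",p).astype(int); print(u,v)
shot("side","s12",u-25,v-15,u+25,v+35,14,g=2,o=-20,marks=[p,p-[0,0,.0616]])
im=cv2.imread("pics/s12_raw.png")[:,:,::-1]
for r in range(v-4,v+28): print(r,' '.join('%3d,%3d,%3d'%tuple(im[r,c]) for c in range(u-7,u+8)))
```

```text
t 15.42 pos [ 0.558  -0.2073  0.175 ] psi -0.6273 zaxis [ 0.0104 -0.011  -0.9999] q [-0.4384  0.1274  1.5715 -0.0056  1.4286  0.1896] F [ 0.7159 -0.7852 -0.5408] M [-0.0466  0.1232  0.074 ] open 0.0118
368 237
233  91, 87, 79  91, 87, 79  92, 87, 79  90, 85, 78  78, 74, 69  48, 51, 49  17, 37, 39   6, 38, 41   5, 39, 42   7, 40, 42  18, 41, 42  46, 53, 50  76, 74, 69  89, 85, 78  92, 87, 79
234  91, 88, 80  92, 87, 79  93, 88, 80  89, 85, 77  76, 73, 67  45, 50, 47  16, 37, 38   6, 37, 40   5, 38, 40   7, 38, 41  19, 40, 41  48, 53, 51  76, 74, 68  89, 85, 78  91, 87, 79
235  91, 87, 80  92, 88, 80  91, 86, 78  87, 83, 76  73, 71, 65  42, 49, 46  16, 38, 39   4, 37, 39   3, 37, 40   8, 38, 40  23, 41, 41  51, 54, 51  79, 76, 70  89, 85, 77  92, 87, 79
236  92, 88, 81  92, 88, 80  91, 87, 79  86, 82, 74  68, 66, 61  40, 47, 45  13, 37, 39   3, 37, 39   5, 38, 41   7, 38, 41  27, 44, 44  56, 59, 56  80, 77, 71  90, 85, 78  92, 87, 80
237  92, 90, 82  92, 88, 80  91, 87, 79  85, 80, 73  65, 64, 59  37, 45, 44  12, 36, 38   5, 37, 40   6, 39, 41  10, 39, 40  30, 45, 45  60, 62, 58  82, 7
[... 4297 characters left out ...]
,151 128,144,151 125,140,147 112,125,132  90,102,107  76, 86, 90  74, 83, 87  72, 82, 86  72, 82, 86  72, 82, 85  72, 82, 86  73, 83, 86  73, 82, 86
262 128,143,150 126,141,147 125,140,147 124,140,147 123,137,144 112,126,132  91,103,108  76, 86, 90  73, 83, 86  73, 83, 86  73, 83, 86  73, 83, 86  73, 82, 86  72, 81, 85  72, 82, 86
263 122,138,144 116,129,136 112,125,131 111,124,130 109,123,128 102,115,120  86, 97,101  76, 85, 89  73, 82, 86  73, 82, 87  73, 82, 86  73, 82, 86  73, 82, 86  73, 82, 86  73, 82, 87
264 112,125,131  96,108,113  89,101,106  88, 99,104  88, 99,103  84, 94, 99  78, 88, 92  73, 83, 87  74, 83, 87  73, 83, 86  73, 83, 86  73, 82, 86  73, 82, 87  72, 82, 86  73, 82, 86
```

View pics/s12.png

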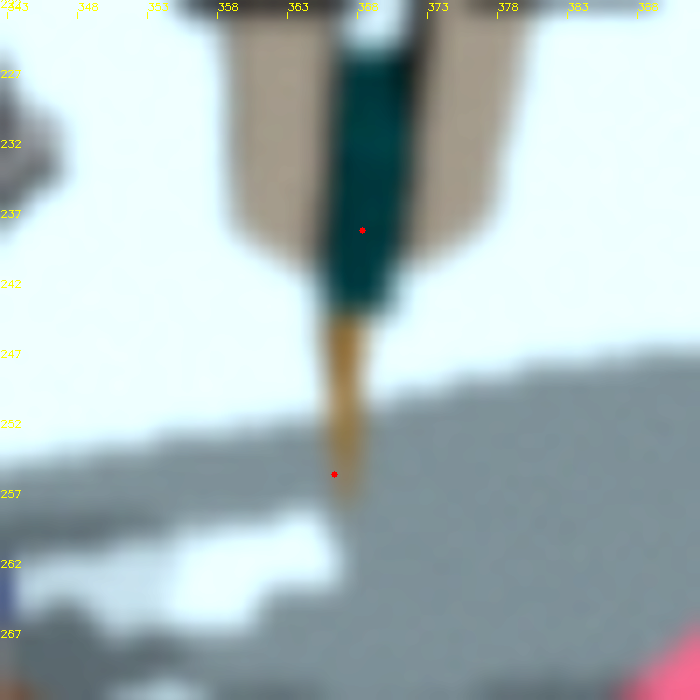

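Run:
```python
from hold import *
print("crown",inH(onz("top",338.2,210.5,.0635)))
need(H(-7.5,3,150),yaw)
```

```text
crown [ 2.268  4.018 63.5  ]
t 15.47 pos [ 0.558  -0.2076  0.1752] psi -0.6215 zaxis [ 0.0109 -0.0112 -0.9999] q [-0.4388  0.1272  1.5715 -0.0056  1.4284  0.1835] F [ 0.4536 -0.1503 -0.0815] M [-0.0602  0.1227  0.0221] open 0.0117
need cm [ 2.0067 17.7191 -2.5163] tilt wx,wy [0.0112 0.0109] wz 0.8044722335877053
```

Request:
{"op": "send_rows", "data": {
  "series": [
    {"dx": 0.1, "dy": 0.8, "dz": 0, "wx": 0.003, "wy": 0.003, "wz": 0.05, "fingers": 255},
    {"dx": 0.2, "dy": 1.6, "dz": 0, "wx": 0.003, "wy": 0.003, "wz": 0.08, "fingers": 255},
    {"dx": 0.2, "dy": 2, "dz": 0, "wx": 0.002, "wy": 0.002, "wz": 0.09, "fingers": 255},
    {"dx": 0.2, "dy": 2, "dz": 0, "wx": 0, "wy": 0, "wz": 0.09, "fingers": 255},
    {"dx": 0.2, "dy": 2, "dz": -0.2, "wx": 0, "wy": 0, "wz": 0.09, "fingers": 255},
    {"dx": 0.2, "dy": 2, "dz": -0.3, "wx": 0, "wy": 0, "wz": 0.09, "fingers": 255},
    {"dx": 0.2, "dy": 2, "dz": -0.3, "wx": 0, "wy": 0, "wz": 0.09, "fingers": 255},
    {"dx": 0.2, "dy": 1.6, "dz": -0.3, "wx": 0, "wy": 0, "wz": 0.09, "fingers": 255},
    {"dx": 0.1, "dy": 1, "dz": -0.2, "wx": 0, "wy": 0, "wz": 0.06, "fingers": 255},
    {"dx": 0.1, "dy": 0.5, "dz": 0, "wx": 0, "wy": 0, "wz": 0.03, "fingers": 255},
    {"dx": 0, "dy": 0, "dz": 0, "wx": 0, "wy": 0, "wz": 0, "fingers": 255},
    {"dx": 0, "dy": 0, "dz": 0, "wx": 0, "wy": 0, "wz": 0, "fingers": 255}
  ]
}}

```text
t: 16.47
tool_pos: [0.5741, -0.0507, 0.1701]
orientation: [1.956, 2.448, 0.012]
force: [-0.4, -0.5, -0.3]
opening: 0.0119
```

Run:
```python
from hold import *
need(H(-7.5,3,140),yaw);p=robot.read_state()["tool_pos"];print(inH(p))
```

```text
t 16.47 pos [ 0.5741 -0.0507  0.1701] psi 0.2225 zaxis [ 0.0115  0.0005 -0.9999] q [-0.1787  0.0825  1.6286  0.0026  1.4192 -0.4015] F [-0.3925 -0.5251 -0.2965] M [-0.1388 -0.0025 -0.0448] open 0.0119
need cm [ 0.3933  2.0266 -3.012 ] tilt wx,wy [-0.0005  0.0115] wz -0.039527608071057596
[-15.0557 -16.2121 170.1203]
```

Request:
{"op": "send_rows", "data": {
  "series": [
    {"dx": 0.1, "dy": 0.6, "dz": -0.6, "wx": 0, "wy": 0.005, "wz": -0.015, "fingers": 255},
    {"dx": 0.15, "dy": 0.8, "dz": -0.8, "wx": 0, "wy": 0.004, "wz": -0.015, "fingers": 255},
    {"dx": 0.1, "dy": 0.4, "dz": -0.8, "wx": 0, "wy": 0.002, "wz": -0.008, "fingers": 255},
    {"dx": 0, "dy": 0.1, "dz": -0.4, "wx": 0, "wy": 0, "wz": 0, "fingers": 255},
    {"dx": 0, "dy": 0, "dz": 0, "wx": 0, "wy": 0, "wz": 0, "fingers": 255},
    {"dx": 0, "dy": 0, "dz": 0, "wx": 0, "wy": 0, "wz": 0, "fingers": 255}
  ]
}}

```text
t: 16.97
tool_pos: [0.5778, -0.0334, 0.1429]
orientation: [2.014, 2.41, -0.001]
force: [0.7, 0.5, -1.1]
opening: 0.0115
```

Run:
```python
from hold import *
need(H(-7.5,3,130),yaw);p=robot.read_state()["tool_pos"];print(inH(p))
shot("side","s13",300,180,350,230,14,g=2,o=-20,marks=[p,p-[0,0,.0616]])
```

```text
t 16.97 pos [ 0.5778 -0.0334  0.1429] psi 0.1783 zaxis [ 0.0004 -0.0008 -1.    ] q [-0.1459  0.1202  1.6391 -0.0008  1.3817 -0.324 ] F [ 0.6737  0.4737 -1.073 ] M [-0.0974  0.0764 -0.0288] open 0.0115
need cm [ 0.027   0.3015 -1.2874] tilt wx,wy [0.0008 0.0004] wz 0.004696221671311562
[ -8.3139   0.0848 142.8738]
```

View pics/s13.png

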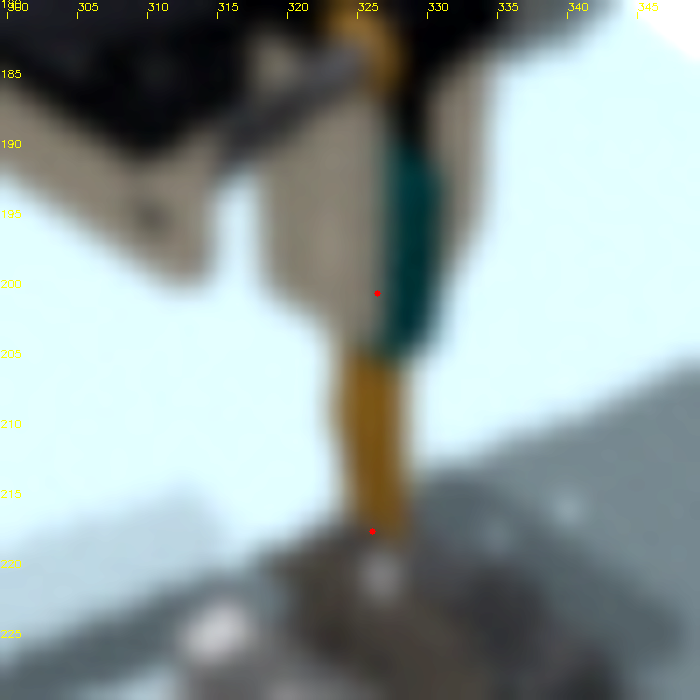

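Request:
{"op": "send_rows", "data": {
  "series": [
    {"dx": 0.02, "dy": 0.18, "dz": -0.3, "wx": 0, "wy": 0, "wz": 0.003, "fingers": 255},
    {"dx": 0.01, "dy": 0.1, "dz": -0.5, "wx": 0, "wy": 0, "wz": 0.002, "fingers": 255},
    {"dx": 0, "dy": 0, "dz": -0.5, "wx": 0, "wy": 0, "wz": 0, "fingers": 255},
    {"dx": 0, "dy": 0, "dz": -0.2, "wx": 0, "wy": 0, "wz": 0, "fingers": 255},
    {"dx": 0, "dy": 0, "dz": 0, "wx": 0, "wy": 0, "wz": 0, "fingers": 255},
    {"dx": 0, "dy": 0, "dz": 0, "wx": 0, "wy": 0, "wz": 0, "fingers": 255}
  ]
}}

```text
t: 17.52
tool_pos: [0.5784, -0.0315, 0.1271]
orientation: [2.008, 2.414, 0.0]
force: [0.5, 0.9, -0.1]
opening: 0.0116
```

Run:
```python
from hold import *
need(H(-7.5,3,120),yaw);p=robot.read_state()["tool_pos"];print(inH(p))
```

```text
t 17.52 pos [ 0.5784 -0.0315  0.1271] psi 0.1830 zaxis [ 0.0016 -0.0012 -1.    ] q [-0.1422  0.1337  1.6543 -0.001   1.3519 -0.325 ] F [ 0.5253  0.9028 -0.126 ] M [-0.0586  0.0293 -0.0454] open 0.0116
need cm [-0.0278  0.1052 -0.7072] tilt wx,wy [0.0012 0.0016] wz -1.9747772105116468e-05
[ -7.4179   1.9147 127.072 ]
```

Request:
{"op": "send_rows", "data": {
  "series": [
    {"dx": -0.02, "dy": 0.05, "dz": -0.25, "wx": 0.001, "wy": 0.001, "wz": 0, "fingers": 255},
    {"dx": 0, "dy": 0, "dz": -0.25, "wx": 0, "wy": 0, "wz": 0, "fingers": 255},
    {"dx": 0, "dy": 0, "dz": -0.2, "wx": 0, "wy": 0, "wz": 0, "fingers": 255},
    {"dx": 0, "dy": 0, "dz": 0, "wx": 0, "wy": 0, "wz": 0, "fingers": 255}
  ]
}}

```text
t: 17.85
tool_pos: [0.5783, -0.031, 0.1198]
orientation: [2.009, 2.414, 0.001]
force: [-0.1, 0.7, -0.6]
opening: 0.0117
```

Run:
```python
from hold import *
need(H(-7.5,3,120),yaw);p=robot.read_state()["tool_pos"];print(inH(p))
```

```text
t 17.85 pos [ 0.5783 -0.031   0.1198] psi 0.1830 zaxis [ 0.001  -0.0002 -1.    ] q [-0.142   0.1408  1.6604 -0.0001  1.3394 -0.325 ] F [-0.0893  0.6505 -0.5973] M [-0.0813  0.0898 -0.0187] open 0.0117
need cm [-0.0267  0.0578  0.0243] tilt wx,wy [0.0002 0.001 ] wz -1.6160351112404214e-05
[ -7.3429   2.3836 119.7566]
```

Request:
{"op": "send_rows", "data": {
  "series": [
    {"dx": -0.02, "dy": 0.03, "dz": -0.2, "wx": 0, "wy": 0.001, "wz": 0, "fingers": 255},
    {"dx": 0, "dy": 0, "dz": -0.2, "wx": 0, "wy": 0, "wz": 0, "fingers": 255},
    {"dx": 0, "dy": 0, "dz": -0.1, "wx": 0, "wy": 0, "wz": 0, "fingers": 255},
    {"dx": 0, "dy": 0, "dz": 0, "wx": 0, "wy": 0, "wz": 0, "fingers": 255}
  ]
}}

```text
t: 18.18
tool_pos: [0.5782, -0.0307, 0.1143]
orientation: [2.009, 2.415, -0.0]
force: [-0.3, 0.6, -1.1]
opening: 0.0119
```

Run:
```python
from hold import *
st();p=robot.read_state()["tool_pos"];print(inH(p), inH(p)[2]-61.6)
shot("side","s14",300,185,350,235,14,g=2.5,o=-20,marks=[p-[0,0,.0616]])
```

```text
t 18.18 pos [ 0.5782 -0.0307  0.1143] psi 0.1830 zaxis [ 0.     -0.0003 -1.    ] q [-0.1414  0.1465  1.6646 -0.0003  1.3305 -0.3244] F [-0.3482  0.5701 -1.1158] M [-0.0541  0.0733 -0.025 ] open 0.0119
[ -7.4614   2.7015 114.2665] 52.666467553457174
```

View pics/s14.png

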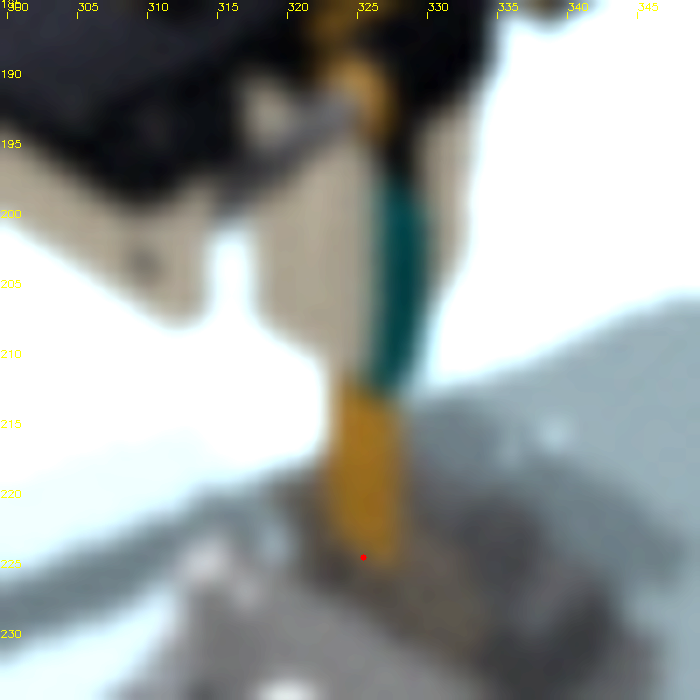

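Request:
{"op": "send_rows", "data": {
  "series": [
    {"dx": 0, "dy": 0, "dz": -0.3, "wx": 0, "wy": 0, "wz": 0, "fingers": 255},
    {"dx": 0, "dy": 0, "dz": -0.3, "wx": 0, "wy": 0, "wz": 0, "fingers": 255},
    {"dx": 0, "dy": 0, "dz": -0.2, "wx": 0, "wy": 0, "wz": 0, "fingers": 255},
    {"dx": 0, "dy": 0, "dz": 0, "wx": 0, "wy": 0, "wz": 0, "fingers": 255}
  ]
}}

```text
t: 18.57
tool_pos: [0.5783, -0.0307, 0.1058]
orientation: [2.009, 2.415, -0.0]
force: [-1.1, -0.4, -0.7]
opening: 0.0116
```

Run:
```python
from hold import *
st();p=robot.read_state()["tool_pos"];print(inH(p), inH(p)[2]-61.6)
```

```text
t 18.57 pos [ 0.5783 -0.0307  0.1058] psi 0.1830 zaxis [ 0.0003 -0.0004 -1.    ] q [-0.1414  0.1547  1.6718 -0.0004  1.3147 -0.3243] F [-1.1047 -0.4106 -0.6544] M [-0.0401  0.0906  0.0045] open 0.0116
[ -7.3715   2.6554 105.7817] 44.181662826222926
```

Request:
{"op": "send_rows", "data": {
  "series": [
    {"dx": 0, "dy": 0, "dz": -0.2, "wx": 0, "wy": 0, "wz": 0, "fingers": 255},
    {"dx": 0, "dy": 0, "dz": -0.2, "wx": 0, "wy": 0, "wz": 0, "fingers": 255},
    {"dx": 0, "dy": 0, "dz": -0.1, "wx": 0, "wy": 0, "wz": 0, "fingers": 255}
  ]
}}

```text
t: 18.82
tool_pos: [0.5783, -0.0307, 0.1003]
orientation: [2.009, 2.415, -0.0]
force: [0.7, -0.3, 0.2]
opening: 0.0122
```

Run:
```python
from hold import *
st();p=robot.read_state()["tool_pos"];print(inH(p), inH(p)[2]-61.6)
```

```text
t 18.82 pos [ 0.5783 -0.0307  0.1003] psi 0.1830 zaxis [ 0.0003 -0.0004 -1.    ] q [-0.1414  0.1602  1.6762 -0.0004  1.3049 -0.3243] F [ 0.672  -0.2542  0.1903] M [-0.0788  0.0608  0.0061] open 0.0122
[ -7.359    2.6333 100.3468] 38.74681272419459
```

Request:
{"op": "send_rows", "data": {
  "series": [
    {"dx": 0, "dy": 0, "dz": -0.15, "wx": 0, "wy": 0, "wz": 0, "fingers": 255},
    {"dx": 0, "dy": 0, "dz": -0.2, "wx": 0, "wy": 0, "wz": 0, "fingers": 255},
    {"dx": 0, "dy": 0, "dz": -0.1, "wx": 0, "wy": 0, "wz": 0, "fingers": 255}
  ]
}}

```text
t: 19.07
tool_pos: [0.578, -0.0308, 0.0953]
orientation: [2.009, 2.415, -0.001]
force: [0.2, -1.0, -0.8]
opening: 0.0118
```

Run:
```python
from hold import *
st();p=robot.read_state()["tool_pos"];print(inH(p), inH(p)[2]-61.6)
```

```text
t 19.07 pos [ 0.578  -0.0308  0.0953] psi 0.1830 zaxis [-0.0002 -0.0004 -1.    ] q [-0.1415  0.1653  1.6803 -0.0005  1.2962 -0.3243] F [ 0.1529 -0.9611 -0.8423] M [-0.0763  0.0929 -0.0086] open 0.0118
[-7.6044  2.6385 95.2707] 33.67067059242519
```

Request:
{"op": "send_rows", "data": {
  "series": [
    {"dx": 0, "dy": 0, "dz": -0.15, "wx": 0, "wy": 0, "wz": 0, "fingers": 255},
    {"dx": 0, "dy": 0, "dz": -0.15, "wx": 0, "wy": 0, "wz": 0, "fingers": 255},
    {"dx": 0, "dy": 0, "dz": -0.1, "wx": 0, "wy": 0, "wz": 0, "fingers": 255}
  ]
}}

```text
t: 19.32
tool_pos: [0.5779, -0.0308, 0.0908]
orientation: [-2.009, -2.415, 0.001]
force: [-1.0, -0.3, -0.4]
opening: 0.0123
```

Run:
```python
from hold import *
st();p=robot.read_state()["tool_pos"];print(inH(p), inH(p)[2]-61.6)
```

```text
t 19.32 pos [ 0.5779 -0.0308  0.0908] psi 0.1830 zaxis [-0.0005 -0.0005 -1.    ] q [-0.1415  0.1699  1.6837 -0.0006  1.2884 -0.3243] F [-1.0205 -0.3258 -0.3748] M [-0.1255  0.2115 -0.0535] open 0.0123
[-7.7658  2.6408 90.812 ] 29.211967069035317
```

Request:
{"op": "send_rows", "data": {
  "series": [
    {"dx": 0, "dy": 0, "dz": -0.1, "wx": 0, "wy": 0, "wz": 0, "fingers": 255},
    {"dx": 0, "dy": 0, "dz": -0.1, "wx": 0, "wy": 0, "wz": 0, "fingers": 255},
    {"dx": 0, "dy": 0, "dz": 0, "wx": 0, "wy": 0, "wz": 0, "fingers": 255}
  ]
}}

```text
t: 19.57
tool_pos: [0.5777, -0.0308, 0.0882]
orientation: [-2.009, -2.415, 0.002]
force: [0.1, 0.4, 0.8]
opening: 0.0121
```

Run:
```python
from hold import *
st();p=robot.read_state()["tool_pos"];print(inH(p), inH(p)[2]-61.6)
```

```text
t 19.57 pos [ 0.5777 -0.0308  0.0882] psi 0.1830 zaxis [-0.001  -0.0005 -1.    ] q [-0.1416  0.1727  1.6857 -0.0006  1.2842 -0.3243] F [0.0923 0.3617 0.7527] M [-0.1118  0.0748  0.0143] open 0.0121
[-7.9699  2.6506 88.239 ] 26.638990989020805
```

Request:
{"op": "send_rows", "data": {
  "series": [
    {"dx": 0, "dy": 0, "dz": -0.1, "wx": 0, "wy": -0.001, "wz": 0, "fingers": 255},
    {"dx": 0, "dy": 0, "dz": -0.1, "wx": 0, "wy": 0, "wz": 0, "fingers": 255}
  ]
}}

```text
t: 19.73
tool_pos: [0.5778, -0.0308, 0.0863]
orientation: [2.009, 2.415, -0.0]
force: [-0.3, -0.3, 0.1]
opening: 0.0115
```

Run:
```python
from hold import *
st();p=robot.read_state()["tool_pos"];print(inH(p), inH(p)[2]-61.6)
```

```text
t 19.73 pos [ 0.5778 -0.0308  0.0863] psi 0.1830 zaxis [ 0.0003 -0.0005 -1.    ] q [-0.1416  0.1738  1.6882 -0.0005  1.2793 -0.3245] F [-0.3257 -0.2714  0.0842] M [-0.1021  0.2751  0.0077] open 0.0115
[-7.8245  2.6257 86.3397] 24.73966860481965
```

Request:
{"op": "send_rows", "data": {
  "series": [
    {"dx": 0, "dy": 0, "dz": -0.08, "wx": 0, "wy": 0, "wz": 0, "fingers": 255},
    {"dx": 0, "dy": 0, "dz": -0.05, "wx": 0, "wy": 0, "wz": 0, "fingers": 255},
    {"dx": 0, "dy": 0, "dz": 0, "wx": 0, "wy": 0, "wz": 0, "fingers": 255}
  ]
}}

```text
t: 19.98
tool_pos: [0.5779, -0.0308, 0.0848]
orientation: [2.009, 2.414, 0.0]
force: [-0.0, 0.8, -0.3]
opening: 0.0118
```

Run:
```python
from hold import *
st();p=robot.read_state()["tool_pos"];print(inH(p), inH(p)[2]-61.6)
```

```text
t 19.98 pos [ 0.5779 -0.0308  0.0848] psi 0.1830 zaxis [ 0.0006 -0.0005 -1.    ] q [-0.1416  0.1754  1.6893 -0.0004  1.2763 -0.3245] F [-0.0299  0.7563 -0.3263] M [-0.1472  0.1703 -0.0217] open 0.0118
[-7.7457  2.6211 84.8209] 23.22092254446988
```

Request:
{"op": "send_rows", "data": {
  "series": [
    {"dx": 0, "dy": 0, "dz": -0.08, "wx": 0, "wy": 0, "wz": 0, "fingers": 255},
    {"dx": 0, "dy": 0, "dz": -0.08, "wx": 0, "wy": 0, "wz": 0, "fingers": 255}
  ]
}}

```text
t: 20.15
tool_pos: [0.5781, -0.0308, 0.0833]
orientation: [2.008, 2.414, 0.0]
force: [-0.3, -0.8, -0.7]
opening: 0.0118
```

Run:
```python
from hold import *
st();p=robot.read_state()["tool_pos"];print(inH(p), inH(p)[2]-61.6)
```

```text
t 20.15 pos [ 0.5781 -0.0308  0.0833] psi 0.1830 zaxis [ 0.001  -0.0005 -1.    ] q [-0.1416  0.1771  1.6903 -0.0004  1.2731 -0.3245] F [-0.3019 -0.7669 -0.7063] M [-0.0237  0.2206  0.0178] open 0.0118
[-7.5477  2.5669 83.327 ] 21.727023789206733
```

Request:
{"op": "send_rows", "data": {
  "series": [
    {"dx": 0, "dy": 0, "dz": -0.08, "wx": 0, "wy": 0, "wz": 0, "fingers": 255},
    {"dx": 0, "dy": 0, "dz": -0.05, "wx": 0, "wy": 0, "wz": 0, "fingers": 255}
  ]
}}

```text
t: 20.32
tool_pos: [0.5782, -0.0309, 0.082]
orientation: [2.008, 2.414, 0.001]
force: [-1.1, -0.1, 1.3]
opening: 0.0122
```

Run:
```python
from hold import *
st();p=robot.read_state()["tool_pos"];print(inH(p), inH(p)[2]-61.6)
```

```text
t 20.32 pos [ 0.5782 -0.0309  0.082 ] psi 0.1830 zaxis [ 0.0013 -0.0006 -1.    ] q [-0.1416  0.1786  1.6912 -0.0004  1.2704 -0.3245] F [-1.0635 -0.0526  1.3053] M [-0.1156  0.3571 -0.0192] open 0.0122
[-7.4245  2.5283 82.0209] 20.420935097092602
```

Request:
{"op": "send_rows", "data": {
  "series": [
    {"dx": 0, "dy": 0, "dz": -0.06, "wx": 0, "wy": 0, "wz": 0, "fingers": 255},
    {"dx": 0, "dy": 0, "dz": -0.06, "wx": 0, "wy": 0, "wz": 0, "fingers": 255}
  ]
}}

```text
t: 20.48
tool_pos: [0.5784, -0.0309, 0.0814]
orientation: [2.008, 2.414, 0.001]
force: [-4.1, -0.1, 5.3]
opening: 0.012
```

Run:
```python
from hold import *
st();p=robot.read_state()["tool_pos"];print(inH(p), inH(p)[2]-61.6)
```

```text
t 20.48 pos [ 0.5784 -0.0309  0.0814] psi 0.1831 zaxis [ 0.0015 -0.0007 -1.    ] q [-0.1416  0.1794  1.6915 -0.0005  1.2691 -0.3245] F [-4.0602 -0.0816  5.2506] M [-0.1454  0.7442 -0.0178] open 0.0120
[-7.3242  2.4445 81.3717] 19.771739438023396
```

Request:
{"op": "send_rows", "data": {
  "series": [
    {"dx": 0, "dy": 0, "dz": -0.05, "wx": 0, "wy": 0, "wz": 0, "fingers": 255},
    {"dx": 0, "dy": 0, "dz": -0.05, "wx": 0, "wy": 0, "wz": 0, "fingers": 255}
  ]
}}

```text
t: 20.65
tool_pos: [0.5784, -0.0309, 0.0813]
orientation: [2.008, 2.414, 0.001]
force: [-2.9, 0.0, 6.4]
opening: 0.0118
```

Run:
```python
from hold import *
st();p=robot.read_state()["tool_pos"];print(inH(p), inH(p)[2]-61.6)
```

```text
t 20.65 pos [ 0.5784 -0.0309  0.0813] psi 0.1831 zaxis [ 0.0015 -0.0008 -1.    ] q [-0.1416  0.1796  1.6914 -0.0006  1.269  -0.3245] F [-2.876   0.0115  6.3836] M [-0.0476  0.9478  0.0248] open 0.0118
[-7.3104  2.4321 81.2816] 19.681600223596142
```

Request:
{"op": "send_rows", "data": {
  "series": [
    {"dx": 0, "dy": 0, "dz": -0.1, "wx": 0, "wy": 0, "wz": 0, "fingers": 255},
    {"dx": 0, "dy": 0, "dz": -0.1, "wx": 0, "wy": 0, "wz": 0, "fingers": 255}
  ]
}}

```text
t: 20.82
tool_pos: [0.5784, -0.0311, 0.0807]
orientation: [2.008, 2.414, 0.0]
force: [-4.8, 0.5, 10.4]
opening: 0.0117
```

Run:
```python
from hold import *
st();p=robot.read_state()["tool_pos"];print(inH(p), inH(p)[2]-61.6)
shot("side","s15",300,185,350,235,14,g=2.5,o=-20)
```

```text
t 20.82 pos [ 0.5784 -0.0311  0.0807] psi 0.1832 zaxis [ 0.0015 -0.0011 -1.    ] q [-0.1416  0.1803  1.6917 -0.0009  1.2679 -0.3245] F [-4.7727  0.5092 10.406 ] M [-0.0796  1.2854  0.038 ] open 0.0117
[-7.2917  2.2973 80.7447] 19.144679329593906
```

View pics/s15.png

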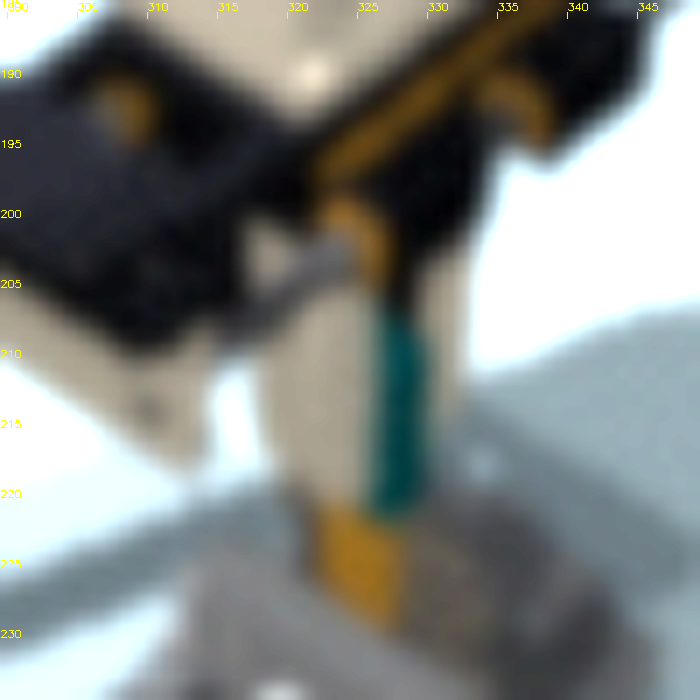

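Request:
{"op": "send_rows", "data": {
  "series": [
    {"dx": 0, "dy": 0, "dz": -0.04, "wx": 0, "wy": 0, "wz": 0, "fingers": 255},
    {"dx": 0, "dy": 0, "dz": -0.04, "wx": 0, "wy": 0, "wz": 0, "fingers": 255},
    {"dx": 0, "dy": 0, "dz": -0.04, "wx": 0, "wy": 0, "wz": 0, "fingers": 255}
  ]
}}

```text
t: 21.12
tool_pos: [0.5784, -0.031, 0.0808]
orientation: [2.008, 2.414, 0.0]
force: [-2.9, 0.8, 6.3]
opening: 0.012
```

Run:
```python
from hold import *
for i in range(4):
    s,_,_=st() if i in(0,3) else (robot.read_state(),0,0); print(s["force"],s["wrist_torque"],inH(s["tool_pos"]),abs(s["dq"]).max())
    im=robot.read_camera("side" if i%2 else "top"); cv2.imwrite(f"pics/f{i}.png",im[:,:,::-1])
from crop import crop
crop("pics/f2.png","pics/f2c.png",310,185,380,250,10)
```

```text
t 21.12 pos [ 0.5784 -0.031   0.0808] psi 0.1833 zaxis [ 0.0015 -0.0012 -1.    ] q [-0.1415  0.1801  1.6918 -0.001   1.268  -0.3245] F [-2.872   0.8402  6.259 ] M [-0.0594  0.9455 -0.013 ] open 0.0120
[-2.872   0.8402  6.259 ] [-0.0594  0.9455 -0.013 ] [-7.315   2.3278 80.7822] 0.0012510622301570168
[-3.5327  0.1161  6.3786] [-0.0395  0.9559 -0.0318] [-7.2986  2.326  80.7871] 0.0018553512021975836
[-3.6127 -0.1211  6.593 ] [-0.0427  0.9166 -0.0207] [-7.3267  2.3163 80.7719] 0.0009396938043375748
t 21.27 pos [ 0.5784 -0.031   0.0808] psi 0.1833 zaxis [ 0.0015 -0.0011 -1.    ] q [-0.1415  0.1802  1.6918 -0.001   1.2679 -0.3245] F [-3.5201  0.6871  6.0522] M [-0.0004  0.9086  0.0357] open 0.0122
[-3.5201  0.6871  6.0522] [-0.0004  0.9086  0.0357] [-7.2949  2.3394 80.777 ] 0.0012289263628796957
```

View pics/f2c.png

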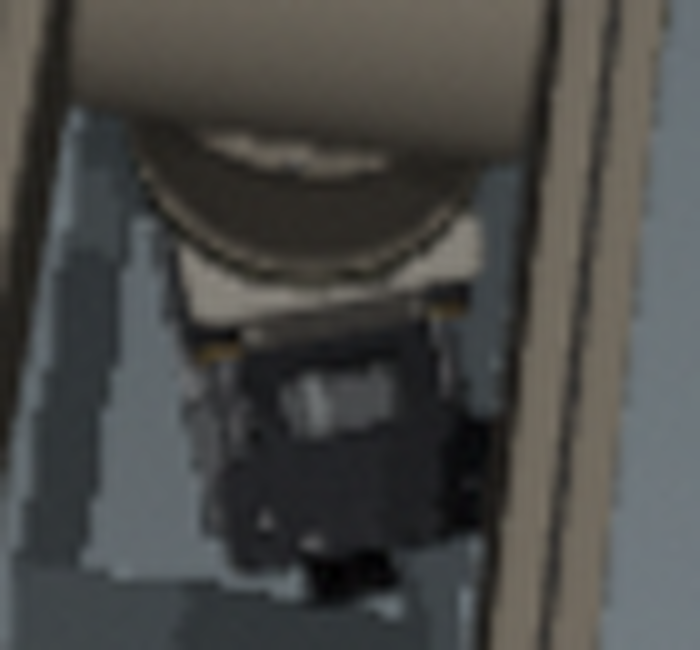

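Run:
```python
from hold import *
print(robot.close_job())
```

```text
the job is handed in; nothing more can be done
None
```

I placed the watch in the grey holder and slid the shim in until it dragged. I handed the job in at about 21 s with the shim still gripped. No verdict was reported.

- **Watch:** I lifted it from the rest and turned each face to the side camera; the plain face is the caseback and the black one is the dial. It went in crown up, caseback to the moving jaw, lightly against the fixed jaw. It touched the slot floor with about 7 N before I let go. The top view afterwards showed it upright and roughly mid-jaw (crown at pixel 338, 210).
- **Shim:** I took the teal-handled one from the block and checked in an enlarged view that its flat face pointed towards the watch. I lowered it in small steps and felt drag from about 18 mm below the foot of the chamfer. It finished at about 19 mm.
- **Last readings:** The tip was about 19 mm above the bench. The steady push was about 6 N upward with 3.5 N sideways, after a brief peak of 10 N. The joints were still and the fingers closed on 12 mm of handle.

**Limits of the checks:**
- The two contact forces were not measured separately. That the shim presses on both the caseback and the jaw is worked out from the wrist force.
- The two cameras disagreed by about 4 mm on where the slot lies. The touch against the fixed jaw agreed with the top camera to within 0.5 mm, so I went by that.
- In the last pictures the gripper hid most of the watch, so its final uprightness was not clearly seen.
- I did not check the loose items on the bench individually in the final pictures. I felt no unexpected contact along the way.

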